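# Voltage-test porcelain insulators with dial and pedal

### The arm

A 6-joint arm with a two-finger parallel gripper is mounted at the origin on the work surface. World frame = base frame: x ahead of the robot, y to its left, z up, the work surface at z = 0. Lengths are in m, angles in rad, forces in N, time in s.
With the tool pointing down it reaches from about 0.35 to 0.775 m from the base axis. Payload 7.3 kg.
Tool frame: the origin (TCP) lies midway between the tips of the shut fingers; the grasp point (between the pads) lies 19 mm behind it (robot.tcp_to_grasp is the distance from the TCP to the grasp point, in m); z points along the fingers, y is the line along which they close (so a half turn about z gives the same grasp; the last joint's range is limited). The gripper opens to 92 mm and grips with 3 to 60 N. Pads are 19 mm wide; open, the fingers measure 130 mm over their backs; the gripper's body (75 mm by 190 mm) begins 47 mm behind the grasp point.
Start: joints at [-1.353, 0.342, 1.524, -0, 1.275, -0.146], TCP at [0.187, -0.491, 0.227] pointing down, gripper open.
Joint ranges: [-2.53, 2.53], [-0.77, 2.02], [0.04, 2.7], [-1, 4.14], [0.28, 2.66], [-3.11, 3.11]. Speed limits (rad/s): [2.57, 2.57, 3.14, 3.14, 3.14, 3.14].

### API

Orientations are given as [roll, pitch, yaw] about the fixed x, y, z axes, in that order (R = Rz(yaw) Ry(pitch) Rx(roll)).
In Python, from cell import readout, cams, ticket, robot gives the robot as it stands. The module is installed in compiled form; this text tells all that it offers.
- The arm moves only by the tool jog_arm, never from a script. Its argument "plan" is a list of rows, each a list of 5 numbers: the shift along the world's x, y, z each as a share of 0.08 m, from -1 to 1, then the turn about the world's z as a share of 90 degrees, from -1 to 1, then the opening, from -1 (shut) to 1 (fully open). A call has 1 to 12 rows; each row is the pose to reach, as a shift and turn from the pose commanded when the call began; what a row does not reach only later rows make up. A row lasts 1/10 s, in which the tool goes at most 50 mm and 8.59 degrees, less where a joint would pass 70% of its speed; a pose out of reach is approached as far as the arm can. A call with a number of a shift or a turn outside -1 to 1 is refused whole. A call with a gripper value outside its range is refused whole. The fingers move at their own pace and stop on an object; "squeeze" is the grip in N (left out, the last holds). Time passes only in rows, so rows that repeat a pose let the fingers close. It gives the time, the measured TCP pose, the force, the opening and the grip force at its end, in the units of the state.
- readout.observe(): the state, without advancing time (a new reading comes with each control period).
- cams.read_camera(name): name is "scene" or "side" or "wrist"; returns the picture (480x640x3 uint8, blue, green, red); there is no depth.
- cams.calibration(name): a dict with "K" (3x3 intrinsics, pixels), "k1" (the pictures are not rectified: a ray, as slopes to the right and down, at radius r is drawn at 1 + k1 r^2 times it, then the intrinsics apply), "world_from_camera" (4x4, takes a point from camera to world coordinates). Camera axes: x right, y down, z forward; pixel columns grow to the right and rows downward; lengths in m; the calibration is good to about 2 mm. A picture is of the moment at which its call begins: read the wrist's pose just before it. calibration takes no time and is no camera call; for the wrist camera it gives the pose at the moment of the call.
- ticket.hand_in(): hands the job in; it is judged then, once.
The state is a dict: "time": time; "qpos": joint angles; "qvel": joint speeds; "joint_efforts": joint torques, N m; "tool_pos": TCP position; "tool_rot": TCP orientation; "contact_force": force on the tool from outside, world axes, zero at the start; "torque": the same for the moment, N m; "opening": finger opening in m; "grip_force": force on a finger pad.
Only numpy, scipy, OpenCV 4.12 (cv2) and the standard library are available. Lean on these libraries where they do the work, as an engineer would, in place of code of your own. Each camera call takes 0.05 s, during which the arm holds its last target. There are 200 camera calls.

### The job

Stand every white porcelain insulator upright on the flat aluminium earth plate, then turn the test set's dial so that its white index line points at the brass marker, and press the spring pedal fully down to its stop and hold it there for two seconds. Let the pedal up, turn the dial back to zero at its end stop, and only then move all the insulators into the wooden tray, standing upright. Leave the other things on the desk where they are; an insulator that gets knocked aside must be put back.

Things in the scene. Friction and masses are not known exactly. Their poses are not given: they have to be found in the camera images.
- insulator0: white porcelain stand-off insulator on a round steel foot, upright on the desk at the start; all alike, three or four present. 86 mm high; foot 58 mm across, 12 mm high; shed 52 mm across up to 37 mm high; then a plain cylindrical head 33 mm across from 44 to 83 mm high (grip it at about 70 mm). 280 g, mostly in the foot. Origin: underside centre, z up; yaw means nothing.
- insulator1: white porcelain stand-off insulator on a round steel foot, upright on the desk at the start; all alike, three or four present. 86 mm high; foot 58 mm across, 12 mm high; shed 52 mm across up to 37 mm high; then a plain cylindrical head 33 mm across from 44 to 83 mm high (grip it at about 70 mm). 280 g, mostly in the foot. Origin: underside centre, z up; yaw means nothing.
- insulator2: white porcelain stand-off insulator on a round steel foot, upright on the desk at the start; all alike, three or four present. 86 mm high; foot 58 mm across, 12 mm high; shed 52 mm across up to 37 mm high; then a plain cylindrical head 33 mm across from 44 to 83 mm high (grip it at about 70 mm). 280 g, mostly in the foot. Origin: underside centre, z up; yaw means nothing.
- insulator3: white porcelain stand-off insulator on a round steel foot, upright on the desk at the start; all alike, three or four present. 86 mm high; foot 58 mm across, 12 mm high; shed 52 mm across up to 37 mm high; then a plain cylindrical head 33 mm across from 44 to 83 mm high (grip it at about 70 mm). 280 g, mostly in the foot. Origin: underside centre, z up; yaw means nothing.
- plate: bare aluminium earth plate of the test set, fixed to the desk, flat, 120 (x) by 290 (y) mm and 5 mm thick with a small brass stud in one corner. Origin: underside centre, so its top is at z = 5 mm. Four insulators fit in a row along y, 68 mm apart.
- tray: open wooden storage tray, fixed to the desk, 120 (x) by 290 (y) mm and 30 mm high outside, walls and floor 6 mm thick. Origin: underside centre, so its inner floor is at z = 6 mm. Four insulators fit in a row along y, 68 mm apart. Tray and earth plate change places from start to start.
- tester: insulation test set, fixed: grey box 150 (x) by 170 (y) mm with a brown bakelite top panel at z = 58 mm that carries the dial (its axis at x -10, y -20 mm), a small meter and a black toggle switch (fixed, not used, up to z = 86 mm at x -52, y +63). Origin: underside centre.
- dial (a joint): angle of the voltage dial in rad, 0 (end stop, zero volts) to 4.0; it grows as the dial turns clockwise seen from above. It stays where it is left (friction 0.04 N m). At 0 its white index line points along the test set's -x. Its scale has 11 white ticks 0.3 rad apart, the first, long one at zero.
- dial_grip (a point): point on the dial's axis in its grip bar, 95 mm above the desk, at the height to grip. The black bar is 57 mm long and 14 mm wide; its top is 7 mm above this point, the round disc under it 23 mm below. The point turns with the dial: x along the bar, the white index at the -x end; z up.
- marker: brass limit marker on the test set's panel: thin ring round the dial with a brass pointer 46 to 70 mm from the dial's axis. Fixed during a run, set differently from start to start (0.9 to 1.7 rad clockwise of zero). Origin on the dial's axis; the pointer lies along -x, so the dial is set when its point's x axis and this x axis are parallel.
- pedal_base: steel base of the spring pedal (a foot switch standing on the desk), fixed, 130 (x) by 90 (y) mm, 10 mm thick. The tread, 60 mm wide and about 110 mm long, is hinged at x = +50 mm, z = 26 mm, and rises towards -x when it is up. Origin: underside centre. A fixed mug 95 mm high stands to its right, about 100 mm nearer the robot.
- pedal (a joint): angle of the pedal's tread in rad: 0 up (spring returns it), 0.26 fully down at its stop, when the tread is level and its rubber top is 38 mm above the desk. It takes about 5 N at pedal_press to start and about 15 N to hold at the stop.
- pedal_press (a point): point on the rubber top of the tread, 80 mm from the hinge, to press on: about 58 mm above the desk with the pedal up, 38 mm with it down; it moves with the tread.
- rotor: brass steam turbine rotor lying flat, 69 mm across and 46 mm high; it stands among the insulators. Origin: underside centre. Leave alone.
- draintap: steel cylinder drain tap, about 70 mm long and 52 mm high. Leave alone.
- screwdriver: red screwdriver, about 200 mm long, lying across the back of the desk. Leave alone.

How it is judged:
By the outcome, as a careful person would: the job done as asked, in the order asked, and still so for the second after the job is handed in, with the robot touching nothing.
Of insulator0, insulator1, insulator2, insulator3 only 3 to 4 are there at a start; the rules pass over those that are not, and their reading is None.
At some moment in a run one of insulator0, insulator1, insulator2, insulator3 may be knocked a few centimetres aside while the robot is not near it.
It also fails if it takes over 210 s, if anything falls off the work surface, if the arm or the gripper's body presses on something with over 40 N, if the wrist force passes 120 N, or if a joint passes its speed limit or range.

## Working session

There is one attempt and no reset: what is moved stays moved. The work goes in short steps, Python scripts to look and compute and a tool call to move; the robot and the scene stay as the last step left them, time stands still between calls to the robot, and variables do not carry over. Pictures are saved under pics/ and viewed, at most 14 in all, crops included, and the job is handed in when it is done.

Besides the shell and the picture viewer there is one more tool, called after "Call:" in YAML: its name, and indented under it one key for each argument. jog_arm: Moves the arm, as the interface text tells. Shift numbers are shares of 0.08 m and turn numbers shares of 90 degrees, none past 1 either way. Its arguments: {"type":"object","properties":{"plan":{"type":"array"},"squeeze":{"type":"number"}},"required":["plan"]}

```bash
mkdir -p pics
cat > h.py <<'E'
import numpy as np, cv2
from cell import readout, cams, ticket, robot
def ray(cal,u,v):
    K=cal["K"];K=np.array(K);k1=cal["k1"]
    d=np.array([(u-K[0,2])/K[0,0],(v-K[1,2])/K[1,1]]);s=d.copy()
    for _ in range(30): s=d/(1+k1*(s@s))
    T=np.array(cal["world_from_camera"]);return T[:3,3],T[:3,:3]@np.array([s[0],s[1],1])
def at(cal,u,v,z):
    o,d=ray(cal,u,v);return o+d*(z-o[2])/d[2]
def proj(cal,p):
    T=np.array(cal["world_from_camera"]);K=np.array(cal["K"])
    c=T[:3,:3].T@(np.array(p)-T[:3,3]);s=c[:2]/c[2];s=s*(1+cal["k1"]*(s@s));return K[:2,:2]@s+K[:2,2]
E
python3 - <<'E'
from h import *
s=readout.observe();print({k:np.round(v,3) for k,v in s.items()})
for n in ["scene","side","wrist"]:
    c=cams.calibration(n);print(n,np.round(c["K"],1).tolist(),c["k1"],np.round(c["world_from_camera"],3).tolist())
    cv2.imwrite(f"pics/{n}0.png",cams.read_camera(n))
E
```

```text
{'time': np.float64(0.0), 'qpos': array([-1.353,  0.343,  1.525,  0.   ,  1.275, -0.146]), 'qvel': array([-0.   , -0.   , -0.001,  0.001, -0.001,  0.   ]), 'joint_efforts': array([-3.0000e-03, -4.3125e+01, -2.4422e+01,  7.1000e-02,  5.6000e-02,
       -0.0000e+00]), 'tool_pos': array([ 0.187, -0.49 ,  0.226]), 'tool_rot': array([-3.14 , -0.   ,  0.364]), 'contact_force': array([ 0.306, -0.488, -0.352]), 'torque': array([-0.02, -0.02,  0.01]), 'grip_force': np.float64(0.0), 'opening': np.float64(0.092)}
scene [[575.7, 0.0, 315.7], [0.0, 575.7, 242.3], [0.0, 0.0, 1.0]] -0.1722830112952435 [[-0.595, 0.573, -0.564, 1.257], [0.804, 0.434, -0.407, 0.439], [0.012, -0.695, -0.719, 0.964], [0.0, 0.0, 0.0, 1.0]]
side [[444.5, 0.0, 317.9], [0.0, 444.5, 246.2], [0.0, 0.0, 1.0]] 0.03832876289622712 [[-0.669, -0.555, 0.495, 0.103], [-0.743, 0.494, -0.45, 0.388], [0.005, -0.669, -0.743, 0.805], [0.0, 0.0, 0.0, 1.0]]
wrist [[394.0, 0.0, 316.7], [0.0, 394.0, 243.3], [0.0, 0.0, 1.0]] -0.022448823100309687 [[0.356, -0.89, -0.286, 0.264], [-0.935, -0.339, -0.108, -0.461], [-0.0, 0.306, -0.952, 0.384], [0.0, 0.0, 0.0, 1.0]]
```

View pics/scene0.png

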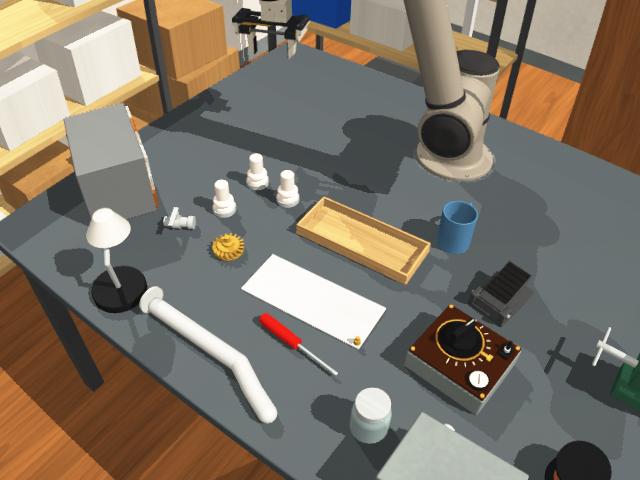

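View pics/side0.png

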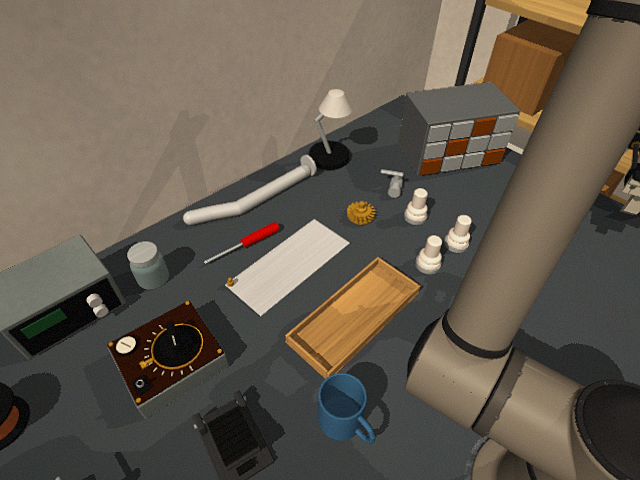

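The scene picture shows three insulators with heads near (256,160), (222,187) and (288,177). The plate is near (313,300), the tray (363,238), the tester (463,350), the pedal (502,290) and the mug (457,227). The side picture agrees. Next I'll zoom in for accurate pixels.

Run:
```python
import cv2,numpy as np
a=cv2.imread("pics/scene0.png");b=cv2.imread("pics/side0.png")
def cr(i,u,v,w,h):return cv2.resize(i[v:v+h,u:u+w],(400,300),interpolation=cv2.INTER_CUBIC)
# 4x for insul; 
m=np.vstack([np.hstack([cr(a,205,145,100,75),cr(b,395,180,100,75)]),np.hstack([cr(a,400,295,133,100),cr(b,100,295,133,100)])])
cv2.imwrite("pics/m1.png",m)
m=np.vstack([np.hstack([cr(a,460,250,100,75),cr(b,185,385,127,95)]),np.hstack([cr(a,230,190,210,157),cr(b,215,210,213,160)])])
cv2.imwrite("pics/m2.png",m)
```

```text
(no output)
```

View pics/m1.png

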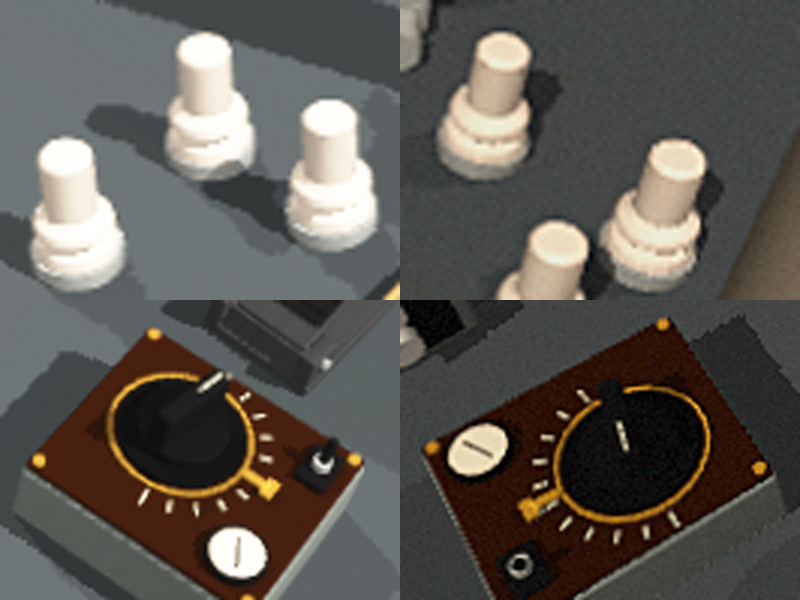

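View pics/m2.png

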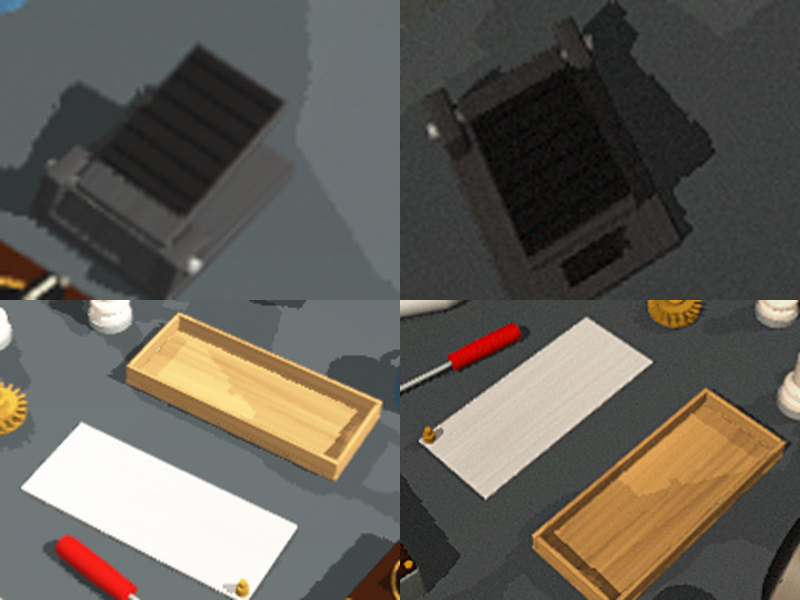

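The crops give these pixels: insulator head tops in both views, the index line towards the robot, and the marker pointer at roughly full-image (488,357) in scene. The pedal's free edge rises towards the robot. I'll fit each pose over both cameras.

```bash
cat > fit.py <<'E'
from h import *
from scipy.optimize import least_squares
S=cams.calibration("scene");D=cams.calibration("side")
f=lambda o,s,l:[(o[0]+u/s-.4,o[1]+v/s-.4) for u,v in l]
def fit(obs,x0,yaw=True):
    def r(p):
        th=p[2] if yaw else 0;c,s=np.cos(th),np.sin(th)
        return np.concatenate([proj(cal,(p[0]+c*P[0]-s*P[1],p[1]+s*P[0]+c*P[1],P[2]))-q for cal,P,q in obs])
    q=least_squares(r,x0,loss="soft_l1");return q.x,r(q.x).reshape(-1,2)
if __name__=="__main__":
    for a,b in zip(f((205,145),4,[(205,43),(66,150),(330,110)]),f((395,180),4,[(102,50),(278,155),(160,238)])):
        print("scene",at(S,*a,.086).round(4))
    for b in f((395,180),4,[(102,50),(278,155),(160,238)]): print("side",at(D,*b,.086).round(4))
    ps=f((230,190),1.905,[(82,123),(22,188),(298,225)]);pd=f((215,210),1.878,[(187,18),(252,62),(20,140),(87,198)])
    print("plate sc",[at(S,*p,.005).round(3) for p in ps]);print("side",[at(D,*p,.005).round(3) for p in pd])
    ts=f((230,190),1.905,[(180,14),(382,102),(127,75),(333,165)]);td=f((215,210),1.878,[(306,90),(385,143),(134,242)])
    print("tray sc",[at(S,*p,.03).round(3) for p in ts]);print("side",[at(D,*p,.03).round(3) for p in td])
    bs=f((400,295),3.008,[(154,34),(39,161),(363,160),(248,300)]);bd=f((100,295),3.008,[(263,24),(32,148),(360,167)])
    print("tester sc",[at(S,*p,.058).round(3) for p in bs]);print("side",[at(D,*p,.058).round(3) for p in bd])
    hs=f((460,250),4,[(52,163),(195,263)]);hd=f((185,385),3.15,[(33,130),(187,42)])
    print("hinge",[at(S,*p,.026).round(3) for p in hs],[at(D,*p,.026).round(3) for p in hd])
    es=f((460,250),4,[(197,43),(284,101)]);ed=f((185,385),3.15,[(128,255),(235,198)])
    print("tread end",[at(S,*p,.065).round(3) for p in es],[at(D,*p,.065).round(3) for p in ed])
    m=f((400,295),3.008,[(268,188),(180,134)]);md=f((100,295),3.008,[(128,212),(232,155)])
    print("marker tip, disc c",[at(S,*p,.058+.004).round(3) for p in m],[at(D,*p,.062).round(3) for p in md])
    i=f((400,295),3.008,[(225,77),(203,92)]);i2=f((100,295),3.008,[(227,150),(217,124)])
    print("index line out,in",[at(S,*p,.102).round(3) for p in i],[at(D,*p,.102).round(3) for p in i2])
E
python3 fit.py
```

```text
scene [ 0.4147 -0.357   0.086 ]
scene [ 0.5432 -0.3551  0.086 ]
scene [ 0.4196 -0.2532  0.086 ]
side [ 0.548  -0.3524  0.086 ]
side [ 0.4222 -0.3562  0.086 ]
side [ 0.4263 -0.2536  0.086 ]
plate sc [array([ 0.593, -0.16 ,  0.005]), array([ 0.712, -0.15 ,  0.005]), array([0.568, 0.128, 0.005])]
side [array([ 0.711, -0.152,  0.005]), array([ 0.595, -0.161,  0.005]), array([0.689, 0.135, 0.005]), array([0.57 , 0.125, 0.005])]
tray sc [array([ 0.387, -0.165,  0.03 ]), array([0.368, 0.12 , 0.03 ]), array([ 0.516, -0.151,  0.03 ]), array([0.49 , 0.123, 0.03 ])]
side [array([ 0.502, -0.16 ,  0.03 ]), array([ 0.387, -0.169,  0.03 ]), array([0.479, 0.129, 0.03 ])]
tester sc [array([0.525, 0.248, 0.058]), array([0.658, 0.236, 0.058]), array([0.535, 0.406, 0.058]), array([0.67 , 0.389, 0.058])]
side [array([0.663, 0.235, 0.058]), array([0.676, 0.389, 0.058]), array([0.529, 0.246, 0.058])]
hinge [array([0.433, 0.26 , 0.026]), array([0.449, 0.352, 0.026])] [array([0.454, 0.351, 0.026]), array([0.438, 0.26 , 0.026])]
tread end [array([0.342, 0.296, 0.065]), array([0.352, 0.352, 0.065])] [array([0.353, 0.35 , 0.065]), array([0.339, 0.295, 0.065])]
marker tip, disc c [array([0.593, 0.365, 0.062]), array([0.59 , 0.3  , 0.062])] [array([0.594, 0.366, 0.062]), array([0.587, 0.301, 0.062])]
index line out,in [array([0.564, 0.31 , 0.102]), array([0.582, 0.304, 0.102])] [array([0.566, 0.306, 0.102]), array([0.585, 0.302, 0.102])]
```

Measured poses:

| Item | Position (m) | Notes |
|---|---|---|
| Insulator A | (.418, -.356) | |
| Insulator B | (.546, -.354) | |
| Insulator C | (.423, -.253) | |
| Plate | (.641, -.013) | yaw .08 |
| Tray | (.434, -.020) | yaw .07 |
| Dial | (.588, .300) | |
| Pedal press point | (.366, .320) | |

All of these fit the given sizes. I'll go to insulator A first.

Call:
jog_arm:
  plan:
    - [0.96,0.56,0,0.77,0.3]
    - [0.96,0.56,0,0.77,0.3]
    - [0.96,0.56,0,0.77,0.3]
    - [0.96,0.56,0,0.77,0.3]
    - [0.96,0.56,0,0.77,0.3]
    - [0.96,0.56,0,0.77,0.3]
    - [0.96,0.56,0,0.77,0.3]
    - [0.96,0.56,0,0.77,0.3]
    - [0.96,0.56,0,0.77,0.3]
    - [0.96,0.56,0,0.77,0.3]
  squeeze: 20

```text
time: 1.15
tool_pos: [0.2636, -0.4458, 0.2266]
tool_rot: [-3.142, -0.0, 1.57]
contact_force: [0.1, 0.0, 0.2]
opening: 0.0597
grip_force: 0.0
```

Call:
jog_arm:
  plan:
    - [0.96,0.56,0,0,0.3]
    - [0.96,0.56,0,0,0.3]
    - [0.96,0.56,0,0,0.3]

```text
time: 1.45
tool_pos: [0.3434, -0.3988, 0.2267]
tool_rot: [3.14, -0.001, 1.574]
contact_force: [0.4, -0.4, -0.2]
opening: 0.0597
grip_force: 0.0
```

Call:
jog_arm:
  plan:
    - [0.96,0.56,0,0,0.3]
    - [0.96,0.56,0,0,0.3]
    - [0.96,0.56,0,0,0.3]
    - [0.96,0.56,0,0,0.3]
    - [0.96,0.56,0,0,0.3]

```text
time: 1.95
tool_pos: [0.4162, -0.357, 0.2266]
tool_rot: [-3.141, 0.0, 1.571]
contact_force: [0.4, 0.4, 0.2]
opening: 0.0597
grip_force: 0.0
```

Run:
```python
from h import *
s=readout.observe();c=cams.calibration("wrist");w=cams.read_camera("wrist");cv2.imwrite("pics/w1.png",w)
print(s["time"],s["tool_pos"],s["tool_rot"])
for n,p in dict(A=(.418,-.356),B=(.546,-.354),C=(.423,-.253)).items(): print(n,proj(c,(*p,.086)).round(1))
S=cams.calibration("scene");print("rotor",at(S,228,245,.03),"mug",at(S,459,212,.095))
```

```text
1.95 [ 0.41618067 -0.35696306  0.226615  ] [-3.14095217e+00  9.05518250e-05  1.57139312e+00]
A [319.8 226.6]
B [482.3 224.2]
C [327.2  86.3]
rotor [ 0.64952909 -0.24208043  0.03      ] mug [0.30341088 0.14780848 0.095     ]
```

View pics/w1.png

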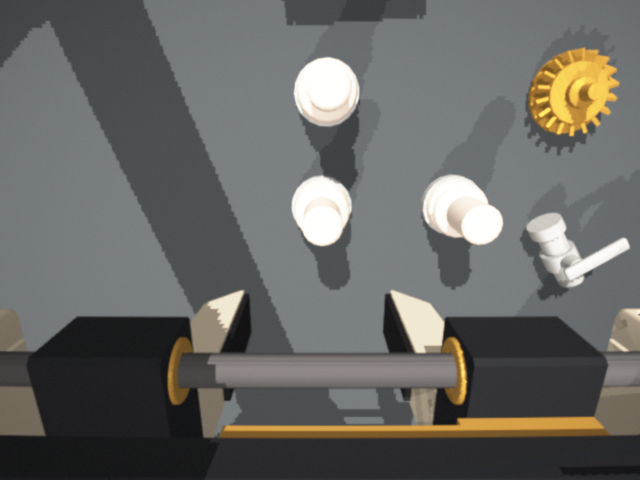

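The wrist picture shows head A at (322,226), B at (481,223) and C at (328,88), all within 2 mm of prediction. Grasping A.

Call:
jog_arm:
  plan:
    - [0,0,-0.6,0,0.3]
    - [0.01,0,-1,0,0.3]
    - [0.01,0,-1,0,0.3]
  squeeze: 25

```text
time: 2.3
tool_pos: [0.4151, -0.355, 0.1429]
tool_rot: [-3.136, -0.006, 1.571]
contact_force: [-0.6, -0.5, -0.2]
opening: 0.0597
grip_force: 0.0
```

Call:
jog_arm:
  plan:
    - [0,0,-0.5,0,0.3]
    - [0,0,-1,0,0.3]
    - [0,0,-1,0,0.3]

```text
time: 2.6
tool_pos: [0.4158, -0.3551, 0.0641]
tool_rot: [-3.137, -0.005, 1.572]
contact_force: [0.6, 1.0, 0.0]
opening: 0.0601
grip_force: 0.0
```

Call:
jog_arm:
  plan:
    - [0,0,-0.2,0,0.3]
    - [0,0,-0.2,0,0.3]
    - [0,0,-0.2,0,-1]
    - [0,0,-0.2,0,-1]
    - [0,0,-0.2,0,-1]
    - [0,0,-0.2,0,-1]
    - [0,0,-0.2,0,-1]

```text
time: 3.3
tool_pos: [0.4186, -0.3568, 0.0516]
tool_rot: [3.14, 0.001, 1.573]
contact_force: [1.8, 0.4, 4.8]
opening: 0.0326
grip_force: 25.0
```

Call:
jog_arm:
  plan:
    - [0,0,0.3,0,-1]
    - [0,0,0.8,0,-1]
    - [0,0,1,0,-1]
    - [0,0,1,0,-1]

```text
time: 3.7
tool_pos: [0.4188, -0.3571, 0.1329]
tool_rot: [3.139, 0.003, 1.573]
contact_force: [0.0, -0.0, -2.9]
opening: 0.0324
grip_force: 25.0
```

Call:
jog_arm:
  plan:
    - [0.2,0.2,0.7,0,-1]
    - [0.72,0.82,0.7,0,-1]
    - [0.72,0.82,0.7,0,-1]
    - [0.72,0.82,0.7,0,-1]

```text
time: 4.1
tool_pos: [0.4765, -0.2881, 0.1854]
tool_rot: [-3.14, -0.002, 1.577]
contact_force: [-0.6, -0.9, -2.9]
opening: 0.0323
grip_force: 25.0
```

Call:
jog_arm:
  plan:
    - [0.36,0.41,0,0,-1]
    - [0.72,0.82,0,0,-1]

```text
time: 4.3
tool_pos: [0.5324, -0.2253, 0.1848]
tool_rot: [-3.139, -0.001, 1.57]
contact_force: [1.7, -0.7, -2.8]
opening: 0.0326
grip_force: 25.0
```

Call:
jog_arm:
  plan:
    - [0.36,0.41,0,0,-1]
    - [0.72,0.82,0,0,-1]

```text
time: 4.5
tool_pos: [0.5906, -0.1589, 0.1846]
tool_rot: [-3.138, -0.001, 1.572]
contact_force: [0.8, -0.3, -2.3]
opening: 0.0323
grip_force: 25.0
```

Call:
jog_arm:
  plan:
    - [0.36,0.41,0,0,-1]
    - [0.72,0.82,0,0,-1]
    - [0.72,0.82,-0.4,0,-1]
    - [0.72,0.82,-0.8,0,-1]
    - [0.72,0.82,-0.8,0,-1]
    - [0.72,0.82,-0.8,0,-1]

```text
time: 5.1
tool_pos: [0.6476, -0.0945, 0.1215]
tool_rot: [-3.138, -0.001, 1.573]
contact_force: [0.7, -0.2, -2.3]
opening: 0.0323
grip_force: 25.0
```

Run:
```python
from h import *
s=readout.observe();print(s["time"],s["tool_pos"],s["contact_force"],s["qpos"])
cv2.imwrite("pics/s2.png",cams.read_camera("side"))
```

```text
5.1 [ 0.64757262 -0.09453453  0.12145726] [ 0.74222901 -0.18438839 -2.27125418] [-2.61843218e-01  6.68748878e-01  1.27176403e+00 -2.71839398e-04
  1.20429550e+00 -2.63479410e-01]
```

View pics/s2.png

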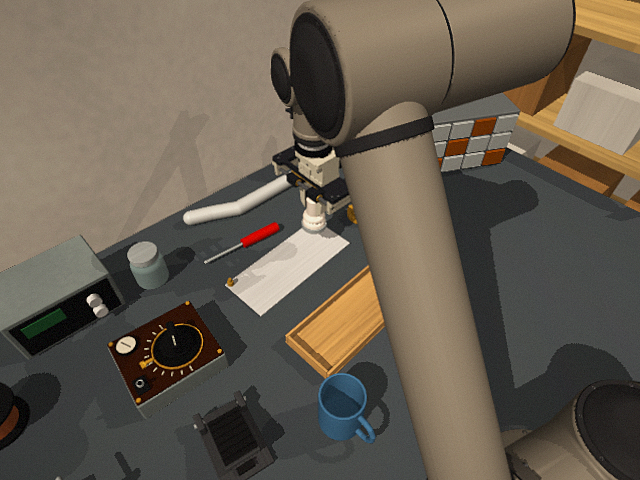

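The side picture shows insulator A held above the near end of the plate, at about (313,222). I'll set it down, then fetch C.

Call:
jog_arm:
  plan:
    - [0,0,-0.4,0,-1]
    - [0,0,-0.7,0,-1]
    - [0,0,-0.77,0,-1]
    - [0,0,-0.81,0,-1]
    - [0,0,-0.81,0,-1]

```text
time: 5.65
tool_pos: [0.6494, -0.0944, 0.0596]
tool_rot: [3.139, 0.001, 1.573]
contact_force: [0.1, 0.6, -2.2]
opening: 0.0326
grip_force: 25.0
```

Call:
jog_arm:
  plan:
    - [0,0,0,0,0.3]
    - [0,0,0,0,0.3]
    - [0,0,0,0,0.3]
    - [0,0,0.4,0,0.3]
    - [0,0,1,0,0.3]
    - [0,0,1,0,0.3]

```text
time: 6.25
tool_pos: [0.6523, -0.0947, 0.1459]
tool_rot: [3.128, 0.004, 1.573]
contact_force: [1.2, -0.4, 1.7]
opening: 0.0597
grip_force: 0.0
```

Call:
jog_arm:
  plan:
    - [-0.47,-0.33,0,0,0.3]
    - [-0.94,-0.66,0,0,0.3]

```text
time: 6.45
tool_pos: [0.5729, -0.1466, 0.1382]
tool_rot: [3.14, 0.001, 1.576]
contact_force: [-1.4, -1.1, -0.7]
opening: 0.0598
grip_force: 0.0
```

Call:
jog_arm:
  plan:
    - [-0.47,-0.33,0,0,0.3]
    - [-0.94,-0.66,0,0,0.3]

```text
time: 6.65
tool_pos: [0.4968, -0.2002, 0.1383]
tool_rot: [3.14, 0.001, 1.574]
contact_force: [-0.5, -0.6, 0.1]
opening: 0.0599
grip_force: 0.0
```

Call:
jog_arm:
  plan:
    - [-0.47,-0.33,0,0,0.3]
    - [-0.94,-0.66,0,0,0.3]
    - [-0.94,-0.66,0,0,0.3]
    - [-0.94,-0.66,0,0,0.3]

```text
time: 7.05
tool_pos: [0.4226, -0.2531, 0.1385]
tool_rot: [3.14, 0.001, 1.571]
contact_force: [-0.2, 0.4, -0.4]
opening: 0.0596
grip_force: 0.0
```

Run:
```python
from h import *
c=cams.calibration("wrist");w=cams.read_camera("wrist")
for n,p in dict(B=(.546,-.354),C=(.423,-.253)).items():
    q=proj(c,(*p,.086)).round(1);print(n,q)
cv2.imwrite("pics/w2.png",w)
m=(w.min(2)>225).astype(np.uint8);k,l,st,ce=cv2.connectedComponentsWithStats(m)
print([(st[i].tolist(),ce[i].round()) for i in range(1,k) if st[i,4]>300])
```

```text
B [504.7 411.2]
C [318.3 268.9]
[([559, 0, 73, 107, 6059], array([592.,  56.])), ([281, 195, 72, 96, 4746], array([317., 241.]))]
```

Call:
jog_arm:
  plan:
    - [0,0,-0.5,0,0.3]
    - [0,0,-1,0,0.3]
    - [0,0,-1,0,0.3]

```text
time: 7.4
tool_pos: [0.4213, -0.2493, 0.054]
tool_rot: [-3.135, -0.006, 1.575]
contact_force: [-0.3, 0.1, 0.5]
opening: 0.0599
grip_force: 0.0
```

Call:
jog_arm:
  plan:
    - [0,0,-0.08,0,0.3]
    - [0,0,-0.08,0,-1]
    - [0,0,-0.08,0,-1]
    - [0,0,-0.08,0,-1]
    - [0,0,-0.08,0,-1]
    - [0,0,-0.08,0,-1]

```text
time: 8.0
tool_pos: [0.4235, -0.2527, 0.0524]
tool_rot: [3.14, 0.001, 1.573]
contact_force: [1.5, 0.4, 4.1]
opening: 0.0325
grip_force: 25.0
```

Call:
jog_arm:
  plan:
    - [0,0,0.3,0,-1]
    - [0,0,0.8,0,-1]
    - [0,0,1,0,-1]
    - [0,0,1,0,-1]

```text
time: 8.4
tool_pos: [0.4238, -0.2531, 0.1337]
tool_rot: [3.138, 0.003, 1.573]
contact_force: [-0.4, -0.6, -1.9]
opening: 0.0325
grip_force: 25.0
```

Call:
jog_arm:
  plan:
    - [0,0,0.7,0,-1]
    - [0.45,0.5,0.7,0,-1]
    - [0.9,1,0.7,0,-1]
    - [0.9,1,0.7,0,-1]

```text
time: 8.8
tool_pos: [0.4967, -0.1686, 0.1862]
tool_rot: [-3.141, -0.002, 1.577]
contact_force: [0.2, 0.4, -2.3]
opening: 0.0324
grip_force: 25.0
```

Call:
jog_arm:
  plan:
    - [0.45,0.5,0,0,-1]
    - [0.9,1,0,0,-1]
    - [0.9,1,0,0,-1]

```text
time: 9.1
tool_pos: [0.5684, -0.0886, 0.1854]
tool_rot: [-3.14, -0.002, 1.577]
contact_force: [0.1, -0.6, -2.1]
opening: 0.0323
grip_force: 25.0
```

Call:
jog_arm:
  plan:
    - [0.45,0.5,0,0,-1]
    - [0.9,1,0,0,-1]
    - [0.9,1,-0.4,0,-1]
    - [0.9,1,-0.8,0,-1]
    - [0.9,1,-0.8,0,-1]
    - [0.9,1,-0.8,0,-1]

```text
time: 9.7
tool_pos: [0.638, -0.0129, 0.1225]
tool_rot: [-3.139, -0.0, 1.573]
contact_force: [0.3, -0.5, -1.9]
opening: 0.032
grip_force: 25.0
```

Call:
jog_arm:
  plan:
    - [0,0,-0.4,0,-1]
    - [0,0,-0.7,0,-1]
    - [0,0,-0.79,0,-1]
    - [0,0,-0.83,0,-1]
    - [0,0,-0.83,0,-1]
    - [0,0,-0.83,0,-1]
    - [0,0,-0.83,0,-1]

```text
time: 10.4
tool_pos: [0.6396, -0.0124, 0.0586]
tool_rot: [3.139, 0.0, 1.573]
contact_force: [1.0, 0.4, -2.9]
opening: 0.0323
grip_force: 25.0
```

Call:
jog_arm:
  plan:
    - [0,0,0,0,0.3]
    - [0,0,0,0,0.3]
    - [0,0,0,0,0.3]
    - [0,0,0.4,0,0.3]
    - [0,0,1,0,0.3]
    - [0,0,1,0,0.3]

```text
time: 11.0
tool_pos: [0.6426, -0.0126, 0.1444]
tool_rot: [3.129, 0.002, 1.573]
contact_force: [0.5, 0.7, 0.6]
opening: 0.0595
grip_force: 0.0
```

Call:
jog_arm:
  plan:
    - [-0.12,-0.43,0,0,0.3]
    - [-0.23,-0.85,0,0,0.3]

```text
time: 11.2
tool_pos: [0.6204, -0.0802, 0.1376]
tool_rot: [3.14, 0.0, 1.576]
contact_force: [0.4, -0.4, -0.5]
opening: 0.0595
grip_force: 0.0
```

Call:
jog_arm:
  plan:
    - [-0.12,-0.43,0,0,0.3]
    - [-0.23,-0.85,0,0,0.3]

```text
time: 11.4
tool_pos: [0.6016, -0.1494, 0.1372]
tool_rot: [3.141, 0.0, 1.574]
contact_force: [0.6, -0.7, -0.5]
opening: 0.0592
grip_force: 0.0
```

Call:
jog_arm:
  plan:
    - [-0.12,-0.43,0,0,0.3]
    - [-0.23,-0.85,0,0,0.3]

```text
time: 11.6
tool_pos: [0.5832, -0.2176, 0.1372]
tool_rot: [3.141, 0.0, 1.573]
contact_force: [1.6, -0.6, -0.6]
opening: 0.0596
grip_force: 0.0
```

Call:
jog_arm:
  plan:
    - [-0.12,-0.43,0,0,0.3]
    - [-0.23,-0.85,0,0,0.3]

```text
time: 11.8
tool_pos: [0.5647, -0.2857, 0.1372]
tool_rot: [3.141, 0.0, 1.573]
contact_force: [0.2, 0.1, -0.0]
opening: 0.0595
grip_force: 0.0
```

Call:
jog_arm:
  plan:
    - [-0.12,-0.43,0,0,0.3]
    - [-0.23,-0.85,0,0,0.3]
    - [-0.23,-0.85,0,0,0.3]
    - [-0.23,-0.85,0,0,0.3]

```text
time: 12.2
tool_pos: [0.5465, -0.3526, 0.1368]
tool_rot: [-3.142, -0.001, 1.572]
contact_force: [-0.6, 0.3, -0.2]
opening: 0.0598
grip_force: 0.0
```

Run:
```python
from h import *
c=cams.calibration("wrist");w=cams.read_camera("wrist")
print("B",proj(c,(.546,-.354,.086)).round(1))
m=(w.min(2)>225).astype(np.uint8);k,l,st,ce=cv2.connectedComponentsWithStats(m)
print([(st[i].tolist(),ce[i].round()) for i in range(1,k) if st[i,4]>300])
```

```text
B [316.9 272.5]
[([281, 200, 71, 97, 4471], array([316., 247.])), ([432, 258, 34, 41, 693], array([450., 279.])), ([475, 284, 63, 32, 694], array([509., 302.]))]
```

Call:
jog_arm:
  plan:
    - [0,0,-0.5,0,0.3]
    - [0,0,-1,0,0.3]
    - [0,0,-1,0,0.3]

```text
time: 12.55
tool_pos: [0.5444, -0.3482, 0.0517]
tool_rot: [-3.133, -0.007, 1.575]
contact_force: [-0.2, 1.2, -0.6]
opening: 0.0595
grip_force: 0.0
```

Call:
jog_arm:
  plan:
    - [0,0,-0.06,0,0.3]
    - [0,0,-0.06,0,-1]
    - [0,0,-0.06,0,-1]
    - [0,0,-0.06,0,-1]
    - [0,0,-0.06,0,-1]
    - [0,0,-0.06,0,-1]

```text
time: 13.15
tool_pos: [0.5474, -0.3526, 0.0535]
tool_rot: [3.14, 0.001, 1.573]
contact_force: [1.2, 0.9, 4.3]
opening: 0.0326
grip_force: 25.0
```

Call:
jog_arm:
  plan:
    - [0,0,0.3,0,-1]
    - [0,0,0.8,0,-1]
    - [0,0,1,0,-1]
    - [0,0,1,0,-1]

```text
time: 13.55
tool_pos: [0.5478, -0.3531, 0.135]
tool_rot: [3.138, 0.003, 1.573]
contact_force: [0.0, 0.1, -3.2]
opening: 0.0322
grip_force: 25.0
```

Call:
jog_arm:
  plan:
    - [0,0,0.7,0,-1]
    - [0.09,0.44,0.7,0,-1]
    - [0.18,0.88,0.7,0,-1]
    - [0.18,0.88,0.7,0,-1]

```text
time: 13.95
tool_pos: [0.5613, -0.2771, 0.1867]
tool_rot: [-3.139, -0.004, 1.577]
contact_force: [-0.2, -0.6, -2.0]
opening: 0.0325
grip_force: 25.0
```

Call:
jog_arm:
  plan:
    - [0.09,0.44,0,0,-1]
    - [0.18,0.88,0,0,-1]

```text
time: 14.15
tool_pos: [0.5747, -0.211, 0.186]
tool_rot: [-3.138, -0.001, 1.571]
contact_force: [0.1, 0.7, -2.7]
opening: 0.0328
grip_force: 25.0
```

Call:
jog_arm:
  plan:
    - [0.09,0.44,0,0,-1]
    - [0.18,0.88,0,0,-1]

```text
time: 14.35
tool_pos: [0.5892, -0.1399, 0.1861]
tool_rot: [-3.138, -0.001, 1.573]
contact_force: [0.8, -0.5, -2.9]
opening: 0.0322
grip_force: 25.0
```

Call:
jog_arm:
  plan:
    - [0.09,0.44,0,0,-1]
    - [0.18,0.88,0,0,-1]

```text
time: 14.55
tool_pos: [0.6037, -0.0695, 0.1861]
tool_rot: [-3.138, -0.001, 1.573]
contact_force: [0.3, -0.6, -3.5]
opening: 0.0326
grip_force: 25.0
```

Call:
jog_arm:
  plan:
    - [0.09,0.44,0,0,-1]
    - [0.18,0.88,0,0,-1]

```text
time: 14.75
tool_pos: [0.6181, 0.0008, 0.1861]
tool_rot: [-3.138, -0.0, 1.573]
contact_force: [0.2, -0.3, -3.2]
opening: 0.0326
grip_force: 25.0
```

Call:
jog_arm:
  plan:
    - [0.09,0.44,0,0,-1]
    - [0.18,0.88,0,0,-1]
    - [0.18,0.88,-0.4,0,-1]
    - [0.18,0.88,-0.8,0,-1]
    - [0.18,0.88,-0.8,0,-1]
    - [0.18,0.88,-0.8,0,-1]

```text
time: 15.35
tool_pos: [0.6326, 0.0698, 0.1231]
tool_rot: [-3.139, 0.0, 1.573]
contact_force: [0.3, 0.0, -1.7]
opening: 0.0324
grip_force: 25.0
```

Run:
```python
from h import *
cv2.imwrite("pics/sc3.png",cams.read_camera("scene"))
```

```text
(no output)
```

View pics/sc3.png

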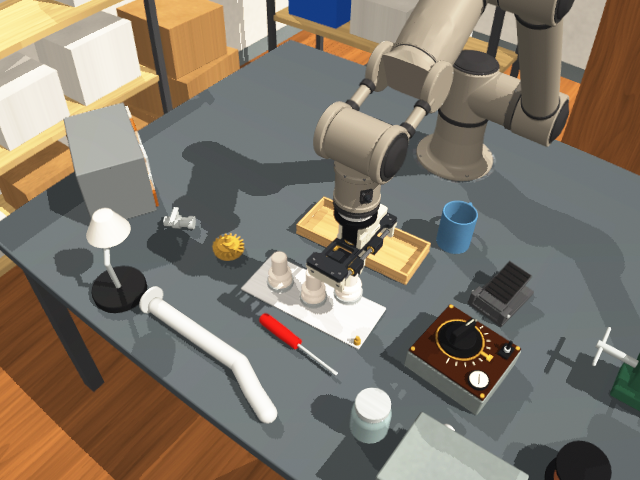

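The scene picture shows two insulators standing on the plate at about (279,270) and (313,290), with the third held at (347,285). I'll set it down, then hover near the dial and turn the tool.

Call:
jog_arm:
  plan:
    - [0,0,-0.4,0,-1]
    - [0,0,-0.7,0,-1]
    - [0,0,-0.79,0,-1]
    - [0,0,-0.83,0,-1]
    - [0,0,-0.83,0,-1]
    - [0,0,-0.83,0,-1]
    - [0,0,-0.83,0,-1]

```text
time: 16.1
tool_pos: [0.634, 0.0701, 0.0593]
tool_rot: [3.139, 0.0, 1.573]
contact_force: [-0.2, 0.3, -2.9]
opening: 0.0328
grip_force: 25.0
```

Call:
jog_arm:
  plan:
    - [0,0,0,0,0.3]
    - [0,0,0,0,0.3]
    - [0,0,0,0,0.3]
    - [0,0,0.4,0,0.3]
    - [0,0,1,0,0.3]
    - [0,0,1,0,0.3]

```text
time: 16.7
tool_pos: [0.6371, 0.0702, 0.1453]
tool_rot: [3.128, 0.0, 1.573]
contact_force: [-0.6, -0.6, -0.2]
opening: 0.0597
grip_force: 0.0
```

Call:
jog_arm:
  plan:
    - [-0.1,0,0.8,0,0.3]
    - [-0.19,0.96,0.8,0.2,0.3]
    - [-0.19,0.96,0.8,0.4,0.3]
    - [-0.19,0.96,0.8,0.4,0.3]
    - [-0.19,0.96,0.8,0.4,0.3]

```text
time: 17.2
tool_pos: [0.6179, 0.1483, 0.2023]
tool_rot: [3.141, 0.001, 2.182]
contact_force: [-0.5, -0.4, -0.8]
opening: 0.0596
grip_force: 0.0
```

Call:
jog_arm:
  plan:
    - [-0.19,0.96,0,0.44,0.3]
    - [-0.19,0.96,0,0.44,0.3]
    - [-0.19,0.96,0,0.44,0.3]
    - [-0.19,0.96,0,0.44,0.3]
    - [-0.19,0.96,0,0.44,0.3]
    - [-0.19,0.96,0,0.44,0.3]

```text
time: 17.8
tool_pos: [0.6028, 0.2239, 0.2019]
tool_rot: [3.141, 0.0, 2.865]
contact_force: [-1.2, 0.1, -0.6]
opening: 0.0596
grip_force: 0.0
```

Call:
jog_arm:
  plan:
    - [-0.19,0.96,0,0,0.3]
    - [-0.19,0.96,0,0,0.3]
    - [-0.19,0.96,0,0,0.3]
    - [-0.19,0.96,0,0,0.3]
    - [-0.19,0.96,0,0,0.3]
    - [-0.19,0.96,0,0,0.3]

```text
time: 18.4
tool_pos: [0.588, 0.2994, 0.202]
tool_rot: [-3.141, 0.0, 2.862]
contact_force: [-0.2, -1.2, 0.6]
opening: 0.0598
grip_force: 0.0
```

Run:
```python
from h import *
s=readout.observe();c=cams.calibration("wrist");w=cams.read_camera("wrist");cv2.imwrite("pics/w4.png",w)
np.savez("w4.npz",T=np.array(c["world_from_camera"]))
print(s["tool_pos"],s["tool_rot"],s["qpos"]);print(proj(c,(.588,.3,.102)),proj(c,(.588,.3,.06)))
```

```text
[0.5880271  0.29941474 0.20197809] [-3.14147534e+00  1.42360645e-04  2.86236826e+00] [ 3.55014523e-01  6.13102579e-01  1.14629568e+00 -1.82084490e-04
  1.38214923e+00 -9.36523259e-01]
[317.88858221 244.12914181] [317.76299963 227.67845183]
```

View pics/w4.png

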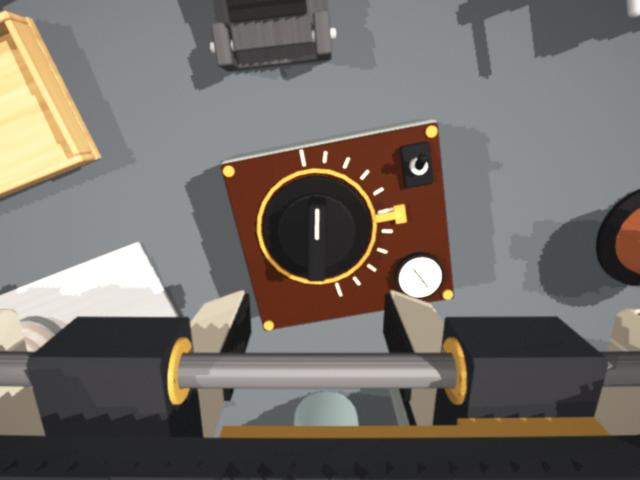

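The wrist picture shows the index line from (317,238) to (317,208), so it points at the robot, about 0.2 rad past the long zero tick at (303,157). The brass pointer runs from (378,217) to (405,213).

Run:
```python
from h import *
w=cv2.imread("pics/w4.png");c=dict(cams.calibration("wrist"));c["world_from_camera"]=np.load("w4.npz")["T"]
hsv=cv2.cvtColor(w,cv2.COLOR_BGR2HSV)
roi=w[195:245,305:330].min(2)>150;v,u=np.nonzero(roi);u=u+305;v=v+195
P=np.array([at(c,a,b,.102)[:2] for a,b in zip(u,v)]);m=P.mean(0);d=np.linalg.svd(P-m)[2][0];print("index line",m,P.min(0),P.max(0),"line ang",np.arctan2(d[1],d[0]))
y=((hsv[...,0]>15)&(hsv[...,0]<32)&(hsv[...,1]>150)&(hsv[...,2]>150))
ring=y.copy();ring[:,:250]=0;ring[:,412:]=0;ring[:160]=0;ring[290:]=0
v,u=np.nonzero(ring);Q=np.array([at(c,a,b,.061)[:2] for a,b in zip(u,v)])
# circle fit excluding pointer
from scipy.optimize import least_squares
s=least_squares(lambda p:np.hypot(*(Q-p[:2]).T)-p[2],[.588,.3,.045],loss="soft_l1",f_scale=.001).x;print("ring",s)
r=np.hypot(*(Q-s[:2]).T);t=Q[(r>.050)&(r<.075)];q=t.mean(0)-s[:2];print("marker dir",np.arctan2(q[1],q[0]),len(t),r.max())
for z in [(303,157)]:
    q=at(c,*z,.059)[:2]-s[:2];print("zero dir",np.arctan2(q[1],q[0]),np.hypot(*q))
for b in [(229,172),(432,131),(448,295),(269,325)]: print(at(c,*b,.058).round(4))
```

```text
index line [0.57390972 0.303059  ] [0.56386932 0.2993115 ] [0.58427502 0.3068719 ] line ang -0.28191104076401574
ring [0.58810245 0.29922552 0.04581941]
marker dir 1.4629566059262185 110 0.07035965716356656
zero dir 3.0488794610983088 0.05607038441363893
[0.5275 0.2469 0.058 ]
[0.5404 0.4016 0.058 ]
[0.6755 0.3893 0.058 ]
[0.6609 0.2353 0.058 ]
```

Call:
jog_arm:
  plan:
    - [0,0,-0.5,0,0]
    - [0,0,-1,0,0]
    - [0,0,-1,0,0]
    - [0,0,-1,0,0]

```text
time: 18.85
tool_pos: [0.5879, 0.3, 0.1224]
tool_rot: [-3.141, -0.0, 2.863]
contact_force: [-0.3, -0.3, 0.7]
opening: 0.0461
grip_force: 0.0
```

Call:
jog_arm:
  plan:
    - [0,0,-0.4,0,0]
    - [0,0,-0.56,0,0]
    - [0,0,-0.56,0,0]
    - [0,0,-0.56,0,-1]
    - [0,0,-0.56,0,-1]
    - [0,0,-0.56,0,-1]
    - [0,0,-0.56,0,-1]
    - [0,0,-0.56,0,-1]
    - [0,0,-0.56,0,-1]
    - [0,0,-0.56,0,-1]
    - [0,0,-0.56,0,-1]

```text
time: 19.95
tool_pos: [0.5876, 0.2993, 0.0779]
tool_rot: [-3.14, 0.0, 2.864]
contact_force: [-2.1, -5.0, 4.8]
opening: 0.0136
grip_force: 25.0
```

Run:
```python
from h import *
s=readout.observe();print(s["time"],s["tool_pos"],s["tool_rot"],s["contact_force"],s["opening"],s["qpos"][5])
cv2.imwrite("pics/sc5.png",cams.read_camera("scene"))
```

```text
19.95 [0.58761617 0.2993462  0.07789295] [-3.13986719e+00  2.97287745e-04  2.86439703e+00] [-2.12342071 -5.02350326  4.82911645] 0.013636538175207751 -0.9370338107179607
```

View pics/sc5.png

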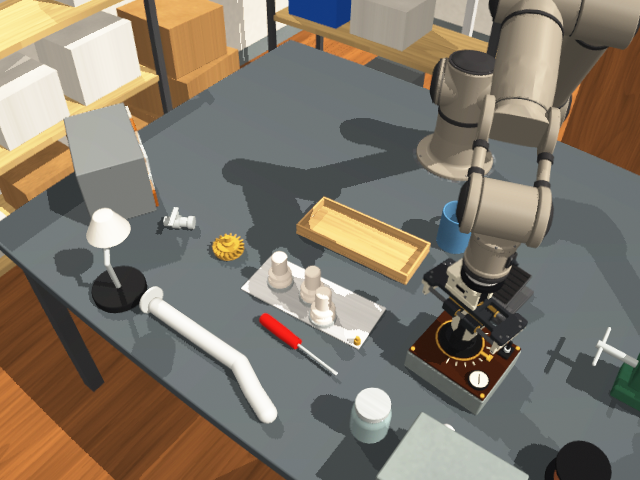

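The scene picture shows the heads at about (280,256), (313,272) and (322,292). The third insulator is no longer where I set it, so it has probably been knocked. Measuring.

Run:
```python
from h import *
S=cams.calibration("scene")
for p in [(.648,-.094),(.640,-.0125),(.634,.070)]: print(p,proj(S,(*p,.091)).round(1))
for q in [(280,256),(313,271),(322,291)]: print(at(S,*q,.091).round(4))
w=cv2.imread("pics/sc5.png");cv2.imwrite("pics/c6.png",cv2.resize(w[240:350,235:390],None,fx=5,fy=5,interpolation=cv2.INTER_CUBIC))
```

```text
(0.648, -0.094) [278.5 255.4]
(0.64, -0.0125) [312.5 271. ]
(0.634, 0.07) [348.  288.2]
[ 0.6475 -0.0905  0.091 ]
[ 0.6393 -0.0116  0.091 ]
[0.6704 0.0334 0.091 ]
```

View pics/c6.png

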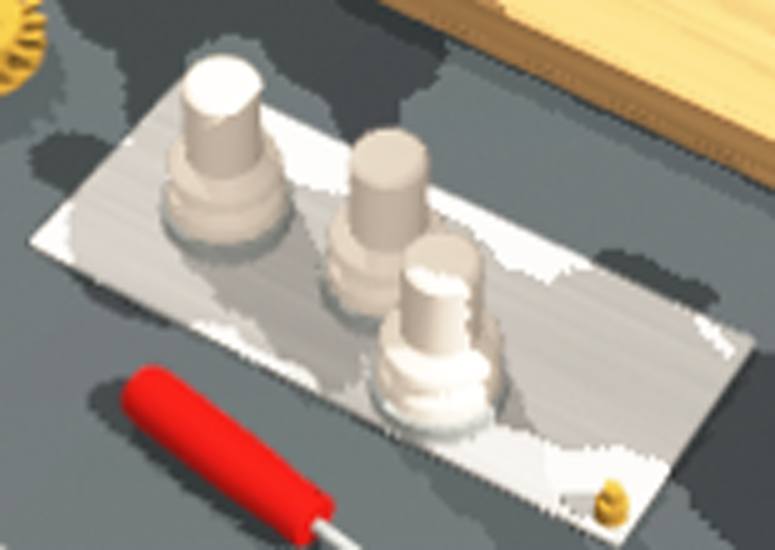

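B was knocked to about (.670,.033), right at the plate's edge. I'll release the dial without turning it, put B back first, and re-measure from above on the way.

Call:
jog_arm:
  plan:
    - [0,0,0,0,0]
    - [0,0,0,0,0]
    - [0,0,0,0,0]
    - [0,0,0.5,0,0]
    - [0,0,1,0,0]
    - [0,0,1,0,0]

```text
time: 20.6
tool_pos: [0.5905, 0.302, 0.1637]
tool_rot: [3.135, 0.009, 2.865]
contact_force: [1.1, 0.7, 1.1]
opening: 0.0457
grip_force: 0.0
```

Call:
jog_arm:
  plan:
    - [0.1,-0.3,0.5,-0.41,0.2]
    - [0.26,-0.83,0.5,-0.41,0.2]
    - [0.26,-0.83,0.5,-0.41,0.2]
    - [0.26,-0.83,0.5,-0.41,0.2]
    - [0.26,-0.83,0.5,-0.41,0.2]

```text
time: 21.1
tool_pos: [0.6084, 0.2338, 0.1966]
tool_rot: [-3.141, -0.0, 2.215]
contact_force: [-0.1, 1.2, 0.2]
opening: 0.0553
grip_force: 0.0
```

Call:
jog_arm:
  plan:
    - [0.13,-0.42,0,-0.41,0.2]
    - [0.26,-0.83,0,-0.41,0.2]
    - [0.26,-0.83,0,-0.41,0.2]
    - [0.26,-0.83,0,-0.41,0.2]
    - [0.26,-0.83,0,-0.41,0.2]

```text
time: 21.6
tool_pos: [0.6292, 0.1674, 0.1964]
tool_rot: [-3.141, -0.0, 1.571]
contact_force: [0.1, -0.2, -0.7]
opening: 0.0552
grip_force: 0.0
```

Call:
jog_arm:
  plan:
    - [0.13,-0.42,0,0,0.2]
    - [0.26,-0.83,0,0,0.2]
    - [0.26,-0.83,0,0,0.2]

```text
time: 21.9
tool_pos: [0.651, 0.0975, 0.1963]
tool_rot: [-3.141, 0.001, 1.573]
contact_force: [0.3, -0.1, -0.5]
opening: 0.0547
grip_force: 0.0
```

Call:
jog_arm:
  plan:
    - [0.13,-0.42,0,0,0.2]
    - [0.26,-0.83,0,0,0.2]
    - [0.26,-0.83,0,0,0.2]
    - [0.26,-0.83,0,0,0.2]
    - [0.26,-0.83,0,0,0.2]

```text
time: 22.4
tool_pos: [0.6705, 0.0362, 0.1968]
tool_rot: [-3.141, -0.001, 1.577]
contact_force: [-0.5, -0.2, 0.0]
opening: 0.0552
grip_force: 0.0
```

Run:
```python
from h import *
s=readout.observe();c=cams.calibration("wrist");w=cams.read_camera("wrist")
for p in [(.648,-.094),(.640,-.0125),(.670,.033)]: 
    q=proj(c,(*p,.091));print(q.round(1));cv2.circle(w,tuple(int(t) for t in q),2,(0,0,255),-1)
print(s["time"],s["tool_pos"],s["tool_rot"]);np.savez("w7.npz",T=np.array(c["world_from_camera"]));cv2.imwrite("pics/w7.png",w)
```

```text
[288.6 395. ]
[275.9 303.6]
[316.8 245.5]
22.4 [0.67048683 0.03616953 0.1968416 ] [-3.14108425e+00 -5.95457295e-04  1.57726629e+00]
```

View pics/w7.png

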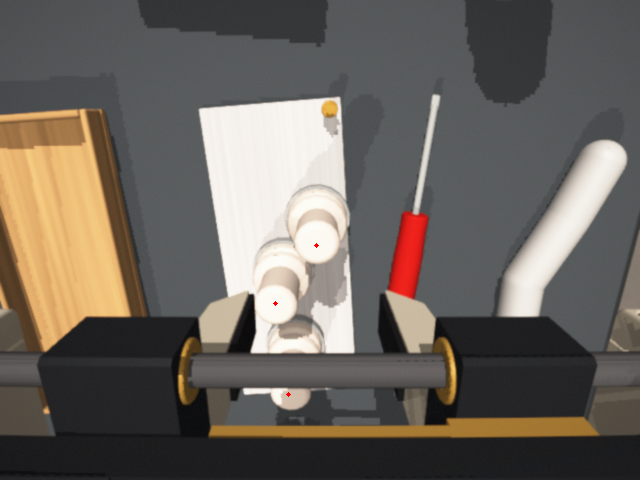

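The wrist picture confirms all three heads at the predicted red dots. B, at (317,245), has its foot at the plate's edge. Picking B up and putting it back.

Call:
jog_arm:
  plan:
    - [0,-0.03,-0.5,0,0.2]
    - [0,-0.03,-1,0,0.2]
    - [0,-0.03,-1,0,0.2]
    - [0,-0.03,-1,0,0.2]

```text
time: 22.85
tool_pos: [0.6707, 0.0335, 0.1176]
tool_rot: [-3.141, -0.0, 1.578]
contact_force: [0.2, -0.5, 0.6]
opening: 0.0548
grip_force: 0.0
```

Call:
jog_arm:
  plan:
    - [0,0,-0.4,0,0.2]
    - [0,0,-0.75,0,0.2]
    - [0,0,-0.75,0,0.2]
    - [0,0,-0.75,0,-1]
    - [0,0,-0.75,0,-1]
    - [0,0,-0.75,0,-1]
    - [0,0,-0.75,0,-1]
    - [0,0,-0.75,0,-1]

```text
time: 23.65
tool_pos: [0.6716, 0.0325, 0.0591]
tool_rot: [3.139, 0.0, 1.576]
contact_force: [-2.0, 0.3, 7.0]
opening: 0.0329
grip_force: 25.0
```

Call:
jog_arm:
  plan:
    - [0,0,0.3,0,-1]
    - [0,0,0.6,0,-1]
    - [-0.22,0.23,0.6,0,-1]
    - [-0.45,0.46,0.6,0,-1]
    - [-0.45,0.46,0.6,0,-1]
    - [-0.45,0.46,0.6,0,-1]
    - [-0.45,0.46,0.3,0,-1]
    - [-0.45,0.46,0.07,0,-1]
    - [-0.45,0.46,0.02,0,-1]
    - [-0.45,0.46,0.02,0,-1]
    - [-0.45,0.46,0.02,0,-1]
    - [-0.45,0.46,0.02,0,-1]

```text
time: 24.85
tool_pos: [0.6352, 0.069, 0.0588]
tool_rot: [3.141, 0.0, 1.576]
contact_force: [0.3, -0.1, -2.5]
opening: 0.0328
grip_force: 25.0
```

Call:
jog_arm:
  plan:
    - [0,0,0,0,0.3]
    - [0,0,0,0,0.3]
    - [0,0,0,0,0.3]
    - [0,0,0.4,0,0.3]
    - [0,0,1,0,0.3]
    - [0,0,1,0,0.3]

```text
time: 25.45
tool_pos: [0.6387, 0.0695, 0.1462]
tool_rot: [3.128, 0.0, 1.577]
contact_force: [0.6, -0.5, 0.7]
opening: 0.0597
grip_force: 0.0
```

Call:
jog_arm:
  plan:
    - [-0.1,0,0.8,0,0.3]
    - [-0.19,0.96,0.8,0.2,0.3]
    - [-0.19,0.96,0.8,0.4,0.3]
    - [-0.19,0.96,0.8,0.4,0.3]
    - [-0.19,0.96,0.8,0.4,0.3]

```text
time: 25.95
tool_pos: [0.6196, 0.1475, 0.2032]
tool_rot: [3.14, 0.001, 2.185]
contact_force: [0.6, -0.2, 0.2]
opening: 0.0595
grip_force: 0.0
```

Call:
jog_arm:
  plan:
    - [-0.19,0.96,0,0.42,0.3]
    - [-0.19,0.96,0,0.42,0.3]
    - [-0.19,0.96,0,0.42,0.3]
    - [-0.19,0.96,0,0.42,0.3]
    - [-0.19,0.96,0,0.42,0.3]
    - [-0.19,0.96,0,0.42,0.3]

```text
time: 26.55
tool_pos: [0.6044, 0.2231, 0.2028]
tool_rot: [3.141, 0.0, 2.837]
contact_force: [0.4, -0.0, 0.2]
opening: 0.06
grip_force: 0.0
```

Call:
jog_arm:
  plan:
    - [-0.19,0.96,0,0,0.3]
    - [-0.19,0.96,0,0,0.3]
    - [-0.19,0.96,0,0,0.3]
    - [-0.19,0.96,0,0,0.3]
    - [-0.19,0.96,0,0,0.3]
    - [-0.19,0.96,0,0,0.3]

```text
time: 27.15
tool_pos: [0.5896, 0.2986, 0.2028]
tool_rot: [-3.142, 0.0, 2.834]
contact_force: [-0.7, -0.1, -0.4]
opening: 0.0597
grip_force: 0.0
```

```bash
cat > ins.py <<'E'
from h import *
from scipy.optimize import minimize
# head-top positions near expectations from scene & side pictures: match against bright low-saturation mask of model silhouette
PROF=[(0,.029),(.012,.029),(.013,.026),(.037,.026),(.044,.0165),(.083,.0165),(.086,.014)]
def sil(cal,p,z0,shape):
    m=np.zeros(shape,np.uint8);a=np.linspace(0,2*np.pi,24)
    for (h1,r1),(h2,r2) in zip(PROF[:-1],PROF[1:]):
        q=np.array([proj(cal,(p[0]+r*np.cos(t),p[1]+r*np.sin(t),z0+h)) for h,r in((h1,r1),(h2,r2)) for t in a])
        cv2.fillConvexPoly(m,cv2.convexHull(q.round().astype(np.int32)),255)
    return m
E
python3 - <<'E'
from ins import *
s=readout.observe();print(s["time"],s["tool_pos"],s["tool_rot"])
S=cams.calibration("scene");w=cams.read_camera("scene");cv2.imwrite("pics/sc8.png",w)
for p in [(.648,-.094),(.640,-.0125),(.634,.07)]:
    m=sil(S,p,.005,w.shape[:2]);c,_=cv2.findContours(m,cv2.RETR_EXTERNAL,cv2.CHAIN_APPROX_NONE);cv2.drawContours(w,c,-1,(0,0,255),1)
cv2.imwrite("pics/c8.png",cv2.resize(w[240:350,235:390],None,fx=5,fy=5,interpolation=cv2.INTER_NEAREST))
E
```

```text
27.15 [0.58964985 0.2986187  0.2028179 ] [-3.14155787e+00  1.95668401e-04  2.83420744e+00]
```

View pics/c8.png

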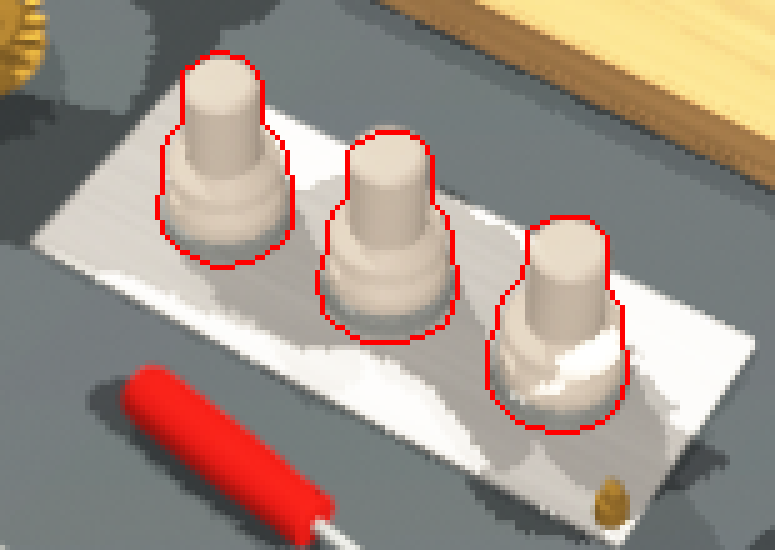

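All three insulators match their projected outlines, upright on the plate. Next I'll measure the dial angle numerically.

```bash
cat > dial.py <<'E'
from h import *
c=cams.calibration("wrist");w=cams.read_camera("wrist");s=readout.observe()
u0,v0=proj(c,(.588,.2995,.102));V,U=np.mgrid[int(v0)-50:min(480,int(v0)+50),int(u0)-50:int(u0)+50]
g=w[V,U].min(2).ravel();P=np.array([at(c,a,b,.102)[:2] for a,b in zip(U.ravel(),V.ravel())])
k=(g>130)&(np.hypot(*(P-[.588,.2995]).T)<.03);Q=P[k];m=Q.mean(0);d=np.linalg.svd(Q-m)[2][0]
if d@(m-[.588,.2995])<0:d=-d
print("t",s["time"],"tcp",s["tool_pos"].round(4),"yaw",round(float(s["tool_rot"][2]),3),"n",k.sum(),"mid",m.round(4),"index dir",round(float(np.arctan2(d[1],d[0])),3),"axis perp offset mm",round(float(np.cross(d,m-[.588,.2995]))*1000,1))
cv2.imwrite("pics/dial_%d.png"%(s["time"]*100),w)
E
python3 dial.py 2>/dev/null
```

```text
t 27.25 tcp [0.5896 0.2988 0.2029] yaw 2.835 n 148 mid [0.5737 0.303 ] index dir 2.851 axis perp offset mm 0.8
```

Call:
jog_arm:
  plan:
    - [-0.02,0.01,-0.5,0.013,0]
    - [-0.02,0.01,-1,0.013,0]
    - [-0.02,0.01,-1,0.013,0]
    - [-0.02,0.01,-1,0.013,0]

```text
time: 27.65
tool_pos: [0.5879, 0.3002, 0.1232]
tool_rot: [-3.141, -0.0, 2.856]
contact_force: [0.5, 0.3, 0.5]
opening: 0.0459
grip_force: 0.0
```

Call:
jog_arm:
  plan:
    - [0,0,-0.4,0,0]
    - [0,0,-0.57,0,0]
    - [0,0,-0.57,0,0]
    - [0,0,-0.57,0,-1]
    - [0,0,-0.57,0,-1]
    - [0,0,-0.57,0,-1]
    - [0,0,-0.57,0,-1]
    - [0,0,-0.57,0,-1]
    - [0,0,-0.57,0,-1]

```text
time: 28.55
tool_pos: [0.5875, 0.2994, 0.0779]
tool_rot: [-3.14, 0.0, 2.857]
contact_force: [-1.7, -4.9, 3.9]
opening: 0.0134
grip_force: 25.0
```

Call:
jog_arm:
  plan:
    - [0,0,0,-0.89,-1]
    - [0,0,0,-0.89,-1]
    - [0,0,0,-0.89,-1]
    - [0,0,0,-0.89,-1]
    - [0,0,0,-0.89,-1]
    - [0,0,0,-0.89,-1]
    - [0,0,0,-0.89,-1]
    - [0,0,0,-0.89,-1]
    - [0,0,0,-0.89,-1]
    - [0,0,0,-0.89,-1]
    - [0,0,0,-0.89,-1]
    - [0,0,0,-0.89,-1]

```text
time: 29.75
tool_pos: [0.5889, 0.3003, 0.0779]
tool_rot: [3.139, -0.0, 1.46]
contact_force: [3.8, -1.6, 2.7]
opening: 0.0135
grip_force: 25.0
```

Call:
jog_arm:
  plan:
    - [0,0,0,0,0]
    - [0,0,0,0,0]
    - [0,0,0,0,0]
    - [0,0,0.5,0,0]
    - [0,0,1,0,0]
    - [0,0,1,0,0]
    - [0,0,1,0,0]

```text
time: 30.45
tool_pos: [0.5876, 0.3009, 0.158]
tool_rot: [3.14, -0.001, 1.459]
contact_force: [-0.3, -0.0, -0.9]
opening: 0.0459
grip_force: 0.0
```

Call:
jog_arm:
  plan:
    - [0,0,0.5,0,0.3]
    - [0,0,0.5,0,0.3]
    - [0,0,0.5,0,0.3]

```text
time: 30.75
tool_pos: [0.5873, 0.3006, 0.1964]
tool_rot: [-3.141, 0.0, 1.459]
contact_force: [-0.1, 0.3, -0.8]
opening: 0.0591
grip_force: 0.0
```

```bash
python3 dial.py 2>/dev/null
```

```text
t 30.8 tcp [0.5868 0.3004 0.1954] yaw 1.459 n 160 mid [0.5897 0.3137] index dir 1.458 axis perp offset mm -0.1
```

```bash
cat > mark.py <<'E'
from h import *
from scipy.optimize import least_squares
c=cams.calibration("wrist");w=cams.read_camera("wrist")
h=cv2.cvtColor(w,cv2.COLOR_BGR2HSV);y=(h[...,0]>13)&(h[...,0]<34)&(h[...,1]>130)&(h[...,2]>110)
v,u=np.nonzero(y);Q=np.array([at(c,a,b,.061)[:2] for a,b in zip(u,v)]);Q=Q[np.hypot(*(Q-[.588,.2995]).T)<.073]
s=least_squares(lambda p:np.hypot(*(Q-p[:2]).T)-p[2],[.588,.2995,.0455],loss="soft_l1",f_scale=.001).x
r=np.hypot(*(Q-s[:2]).T);t=Q[(r>.05)&(r<.072)]
t=t[np.abs(np.arctan2(*(t-s[:2]).T[::-1])-1.46)<.3];q=t.mean(0)-s[:2];print("ring",s.round(4),"n",len(t),"marker dir",np.arctan2(q[1],q[0]).round(3))
E
python3 mark.py
```

```text
ring [0.5883 0.2998 0.0459] n 313 marker dir 1.473
```

The index is at 1.458 and the marker at 1.463–1.473, so the dial is within 0.015 rad. Now to the pedal with shut fingers.

Call:
jog_arm:
  plan:
    - [-0.4,0.04,0,0.96,-1]
    - [-0.92,0.08,0,0.96,-1]
    - [-0.92,0.08,0,0.96,-1]
    - [-0.92,0.08,0,0.96,-1]
    - [-0.92,0.08,0,0.96,-1]
    - [-0.92,0.08,0,0.96,-1]
    - [-0.92,0.08,0,0.96,-1]
    - [-0.92,0.08,0,0.96,-1]
    - [-0.92,0.08,0,0.96,-1]
    - [-0.92,0.08,0,0.96,-1]
    - [-0.92,0.08,0,0.96,-1]
    - [-0.92,0.08,0,0.96,-1]

```text
time: 32.05
tool_pos: [0.5135, 0.3068, 0.196]
tool_rot: [-3.141, -0.002, 2.963]
contact_force: [-0.1, -0.1, -0.0]
opening: 0.0002
grip_force: 0.0
```

Call:
jog_arm:
  plan:
    - [-0.46,0.04,0,0,-1]
    - [-0.92,0.08,0,0,-1]
    - [-0.92,0.08,0,0,-1]

```text
time: 32.35
tool_pos: [0.4362, 0.3134, 0.1966]
tool_rot: [-3.14, -0.004, 2.965]
contact_force: [0.0, -0.6, 0.3]
opening: -0.0001
grip_force: 0.0
```

Call:
jog_arm:
  plan:
    - [-0.46,0.04,0,0,-1]
    - [-0.92,0.08,0,0,-1]
    - [-0.92,0.08,-0.5,0,-1]
    - [-0.92,0.08,-1,0,-1]
    - [-0.92,0.08,-1,0,-1]
    - [-0.92,0.08,-1,0,-1]

```text
time: 32.95
tool_pos: [0.3674, 0.3198, 0.1174]
tool_rot: [-3.141, -0.001, 2.965]
contact_force: [0.2, 0.0, 0.7]
opening: 0.0001
grip_force: 0.0
```

Run:
```python
from h import *
s=readout.observe();print(s["time"],s["tool_pos"].round(4),s["tool_rot"].round(3),s["contact_force"].round(1))
for n in ("side","scene"):
    c=cams.calibration(n);w=cams.read_camera(n)
    for p,z in [((.366,.320),.058),((.4435,.306),.028)]:
        q=proj(c,(*p,z));cv2.circle(w,tuple(int(t) for t in q),1,(0,0,255),-1)
    for p in [(.648,-.094),(.640,-.0125),(.634,.07)]:
        q=proj(c,(*p,.091));cv2.circle(w,tuple(int(t) for t in q),1,(0,0,255),-1)
    cv2.imwrite(f"pics/{n}9.png",w)
a=cv2.imread("pics/side9.png");b=cv2.imread("pics/scene9.png")
cv2.imwrite("pics/c9.png",np.hstack([cv2.resize(a[330:480,120:320],(400,300)),cv2.resize(b[190:340,395:595],(400,300))]))
m=cv2.resize(b[240:350,235:390],(400,300));a2=cv2.resize(a[200:350,180:380],(400,300))
cv2.imwrite("pics/c9.png",np.vstack([cv2.imread("pics/c9.png"),np.hstack([m,a2])]))
```

```text
32.95 [0.3674 0.3198 0.1174] [-3.141e+00 -1.000e-03  2.965e+00] [0.2 0.  0.7]
```

View pics/c9.png

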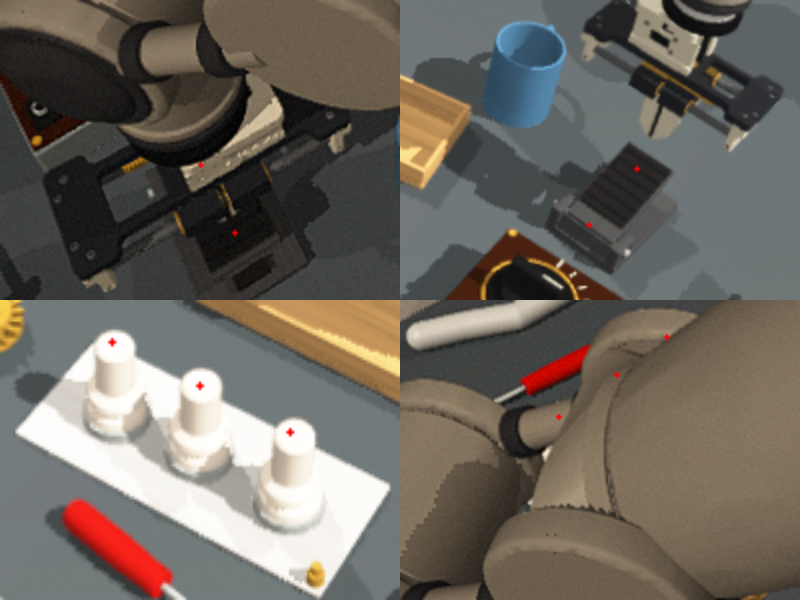

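The crops show all three insulators in place and upright, and the shut fingers directly above the tread's press point, clear of the mug. Pressing.

Call:
jog_arm:
  plan:
    - [0,0,-0.4,0,-1]
    - [0,0,-0.7,0,-1]
    - [0,0,-0.8,0,-1]
    - [0,0,-0.85,0,-1]
    - [0,0,-0.9,0,-1]
    - [0,0,-0.95,0,-1]
    - [0,0,-0.98,0,-1]
    - [0,0,-0.98,0,-1]

```text
time: 33.85
tool_pos: [0.3663, 0.3205, 0.041]
tool_rot: [3.14, -0.001, 2.966]
contact_force: [-8.5, 1.3, 13.1]
opening: 0.0003
grip_force: 6.8
```

Call:
jog_arm:
  plan:
    - [0,0,-0.02,0,-1]
    - [0,0,-0.04,0,-1]
    - [0,0,-0.05,0,-1]
    - [0,0,-0.05,0,-1]

```text
time: 34.25
tool_pos: [0.3659, 0.3206, 0.038]
tool_rot: [3.14, -0.001, 2.966]
contact_force: [-13.4, 0.4, 22.3]
opening: 0.0008
grip_force: 11.5
```

Call:
jog_arm:
  plan:
    - [0,0,-0.03,0,-1]
    - [0,0,-0.05,0,-1]
    - [0,0,-0.05,0,-1]
    - [0,0,-0.05,0,-1]

```text
time: 34.65
tool_pos: [0.366, 0.3207, 0.0375]
tool_rot: [3.139, 0.001, 2.966]
contact_force: [-22.0, -6.9, 61.0]
opening: 0.0002
grip_force: 30.8
```

At the stop: the force rose from 22 to 61 N in half a millimetre. I'll ease the force a little and hold.

Call:
jog_arm:
  plan:
    - [0,0,0.025,0,-1]
    - [0,0,0.025,0,-1]
    - [0,0,0.025,0,-1]
    - [0,0,0.025,0,-1]
    - [0,0,0.025,0,-1]
    - [0,0,0.025,0,-1]
    - [0,0,0.025,0,-1]
    - [0,0,0.025,0,-1]
    - [0,0,0.025,0,-1]
    - [0,0,0.025,0,-1]
    - [0,0,0.025,0,-1]
    - [0,0,0.025,0,-1]

```text
time: 35.85
tool_pos: [0.366, 0.3207, 0.0378]
tool_rot: [3.14, -0.0, 2.966]
contact_force: [-18.2, -4.3, 41.9]
opening: 0.0007
grip_force: 21.1
```

Call:
jog_arm:
  plan:
    - [0,0,0,0,-1]
    - [0,0,0,0,-1]
    - [0,0,0,0,-1]
    - [0,0,0,0,-1]
    - [0,0,0,0,-1]
    - [0,0,0,0,-1]
    - [0,0,0,0,-1]
    - [0,0,0,0,-1]
    - [0,0,0,0,-1]
    - [0,0,0,0,-1]
    - [0,0,0,0,-1]
    - [0,0,0,0,-1]

```text
time: 37.05
tool_pos: [0.366, 0.3206, 0.0378]
tool_rot: [3.14, -0.0, 2.966]
contact_force: [-17.5, -3.4, 42.6]
opening: 0.0004
grip_force: 21.1
```

Call:
jog_arm:
  plan:
    - [0,0,0,0,-1]
    - [0,0,0,0,-1]
    - [0,0,0,0,-1]

```text
time: 37.35
tool_pos: [0.366, 0.3206, 0.0378]
tool_rot: [3.14, -0.0, 2.966]
contact_force: [-16.8, -3.8, 42.1]
opening: 0.0004
grip_force: 21.1
```

Held for over 2.5 s at about 42 N, at the stop height of 38 mm. I'll let the pedal up and go back to the dial.

Call:
jog_arm:
  plan:
    - [0,0,0.1,0,-1]
    - [0,0,0.2,0,-1]
    - [0,0,0.35,0,-1]
    - [0,0,0.7,0,-1]
    - [0,0,1,0,-1]
    - [0,0,1,0,-1]
    - [0,0,1,0,-1]

```text
time: 38.05
tool_pos: [0.3674, 0.3201, 0.1139]
tool_rot: [3.14, 0.002, 2.966]
contact_force: [-1.5, -1.0, 0.4]
opening: 0.0004
grip_force: 0.0
```

Call:
jog_arm:
  plan:
    - [0,0,0.5,-0.96,0.3]
    - [0.2,0,1,-0.96,0.3]
    - [0.5,-0.04,1,-0.96,0.3]
    - [0.92,-0.09,1,-0.96,0.3]
    - [0.92,-0.09,1,-0.96,0.3]
    - [0.92,-0.09,1,-0.96,0.3]
    - [0.92,-0.09,1,-0.96,0.3]
    - [0.92,-0.09,1,-0.96,0.3]
    - [0.92,-0.09,1,-0.96,0.3]
    - [0.92,-0.09,1,-0.96,0.3]
    - [0.92,-0.09,1,-0.96,0.3]
    - [0.92,-0.09,1,-0.96,0.3]

```text
time: 39.25
tool_pos: [0.4402, 0.3124, 0.1921]
tool_rot: [-3.14, 0.001, 1.462]
contact_force: [0.4, 0.1, 0.1]
opening: 0.0597
grip_force: 0.0
```

Call:
jog_arm:
  plan:
    - [0.46,-0.05,0,0,0.3]
    - [0.92,-0.09,0,0,0.3]
    - [0.92,-0.09,0,0,0.3]

```text
time: 39.55
tool_pos: [0.5175, 0.3044, 0.1918]
tool_rot: [3.14, 0.0, 1.46]
contact_force: [0.3, 1.1, 0.3]
opening: 0.0593
grip_force: 0.0
```

Call:
jog_arm:
  plan:
    - [0.46,-0.04,0,0,0.3]
    - [0.92,-0.08,0,0,0.3]
    - [0.92,-0.08,0,0,0.3]
    - [0.92,-0.08,0,0,0.3]
    - [0.92,-0.08,0,0,0.3]

```text
time: 40.05
tool_pos: [0.5865, 0.2992, 0.1925]
tool_rot: [-3.14, 0.0, 1.46]
contact_force: [0.6, -0.1, -0.2]
opening: 0.0597
grip_force: 0.0
```

```bash
python3 dial.py 2>/dev/null; python3 mark.py
cat >> ins.py <<'E'
def locate(p0s,z0,names=("scene",),half=.04):
    # template match of a porcelain-like brightness silhouette: maximise (mean inside head - mean of thin band outside)
    from scipy.optimize import minimize
    for n in names:
        c=cams.calibration(n);w=cams.read_camera(n);g=cv2.GaussianBlur(w,(3,3),0)
        e=cv2.distanceTransform(255-cv2.Canny(w,60,140),cv2.DIST_L2,5)
        def cost(p):
            m=sil(c,p,z0,w.shape[:2]);k,_=cv2.findContours(m,0,cv2.CHAIN_APPROX_NONE);k=k[0][:,0]
            return np.minimum(e[k[:,1],k[:,0]],5).mean()
        for p in p0s:
            best=min(((cost((p[0]+a,p[1]+b)),p[0]+a,p[1]+b) for a in np.arange(-half,half+1e-6,.004) for b in np.arange(-half,half+1e-6,.004)))
            print(n,p,"->",np.round(best[1:],3),"cost",round(best[0],2),"at start",round(cost(p),2))
E
python3 -c "
from ins import *
locate([(.648,-.094),(.640,-.0125),(.634,.07)],.005,('scene',),.028)"
```

```text
t 40.1 tcp [0.5865 0.2993 0.1928] yaw 1.46 n 128 mid [0.5899 0.3136] index dir 1.463 axis perp offset mm -0.4
ring [0.5883 0.2998 0.0459] n 329 marker dir 1.474
scene (0.648, -0.094) -> [ 0.648 -0.094] cost 0.65 at start 0.65
scene (0.64, -0.0125) -> [ 0.636 -0.016] cost 0.73 at start 0.75
scene (0.634, 0.07) -> [0.634 0.07 ] cost 0.63 at start 0.63
```

The dial is still at the marker and the insulators are unmoved. Turning the dial back to its stop.

Call:
jog_arm:
  plan:
    - [0.02,0.01,-0.5,0,0]
    - [0.02,0.01,-1,0,0]
    - [0.02,0.01,-1,0,0]
    - [0.02,0.01,-1,0,0]

```text
time: 40.6
tool_pos: [0.5889, 0.3, 0.1134]
tool_rot: [-3.141, 0.0, 1.459]
contact_force: [-0.4, 0.1, 0.7]
opening: 0.0467
grip_force: 0.0
```

Call:
jog_arm:
  plan:
    - [0,0,-0.3,0,0]
    - [0,0,-0.44,0,0]
    - [0,0,-0.44,0,0]
    - [0,0,-0.44,0,-1]
    - [0,0,-0.44,0,-1]
    - [0,0,-0.44,0,-1]
    - [0,0,-0.44,0,-1]
    - [0,0,-0.44,0,-1]
    - [0,0,-0.44,0,-1]

```text
time: 41.5
tool_pos: [0.5889, 0.2999, 0.0781]
tool_rot: [-3.141, -0.0, 1.459]
contact_force: [-3.1, -0.1, 5.1]
opening: 0.014
grip_force: 25.0
```

Call:
jog_arm:
  plan:
    - [0,0,0,0.98,-1]
    - [0,0,0,0.98,-1]
    - [0,0,0,0.98,-1]
    - [0,0,0,0.98,-1]
    - [0,0,0,0.98,-1]
    - [0,0,0,0.98,-1]
    - [0,0,0,0.98,-1]
    - [0,0,0,0.98,-1]
    - [0,0,0,0.98,-1]
    - [0,0,0,0.98,-1]
    - [0,0,0,0.98,-1]
    - [0,0,0,0.98,-1]

```text
time: 42.7
tool_pos: [0.5879, 0.2991, 0.078]
tool_rot: [-3.14, -0.003, 2.999]
contact_force: [-6.3, -2.4, 7.9]
opening: 0.0139
grip_force: 25.0
```

```bash
python3 -c "
from h import *
s=readout.observe();print(s['tool_pos'],s['tool_rot'],s['contact_force'],s['torque'],s['opening'])"
```

```text
[0.58791255 0.29911846 0.07803427] [-3.13985583e+00 -2.58708498e-03  2.99939938e+00] [-6.31440887 -2.42735121  7.91437397] [-0.4433012   1.01784881  0.00973497] 0.013852351206713838
```

Call:
jog_arm:
  plan:
    - [0,0,0,0.01,-1]
    - [0,0,0,0.02,-1]
    - [0,0,0,0.03,-1]
    - [0,0,0,0.03,-1]

```text
time: 43.1
tool_pos: [0.5879, 0.2991, 0.078]
tool_rot: [-3.14, -0.003, 3.046]
contact_force: [-8.5, -3.0, 7.3]
opening: 0.0139
grip_force: 25.0
```

```bash
python3 -c "
from h import *
s=readout.observe();print(s['tool_pos'],s['tool_rot'],s['contact_force'],s['torque'],s['opening'])"
```

```text
[0.58789331 0.29908593 0.07799937] [-3.13992249e+00 -2.74674857e-03  3.04562512e+00] [-8.50689417 -2.95235079  7.34745459] [-0.43048684  1.03430897  0.03061697] 0.01385935624236093
```

Call:
jog_arm:
  plan:
    - [0,0,0,0.005,-1]
    - [0,0,0,0.01,-1]
    - [0,0,0,0.015,-1]
    - [0,0,0,0.015,-1]

```text
time: 43.5
tool_pos: [0.5879, 0.299, 0.078]
tool_rot: [-3.14, -0.003, 3.068]
contact_force: [-7.4, -2.4, 7.0]
opening: 0.0139
grip_force: 25.2
```

```bash
python3 -c "
from h import *
s=readout.observe();print(s['tool_rot'],s['contact_force'],s['torque'])"
```

```text
[-3.14016981e+00 -2.87665524e-03  3.06796933e+00] [-7.42120425 -2.43358095  6.98546241] [-0.41368052  0.99188672 -0.44462882]
```

Call:
jog_arm:
  plan:
    - [0,0,0,0.005,-1]
    - [0,0,0,0.01,-1]
    - [0,0,0,0.015,-1]
    - [0,0,0,0.015,-1]

```text
time: 43.9
tool_pos: [0.588, 0.2991, 0.078]
tool_rot: [-3.14, -0.003, 3.091]
contact_force: [-7.0, -2.1, 8.0]
opening: 0.0145
grip_force: 25.7
```

```bash
python3 -c "
from h import *
s=readout.observe();print(s['tool_rot'],s['contact_force'],s['torque'])"
```

```text
[-3.14044383e+00 -2.86387490e-03  3.09108483e+00] [-7.04339967 -2.09873836  8.01600921] [-0.43494829  1.01182734 -0.54237519]
```

The stop is reached: the torque rises from near 0 to 0.5 N m at yaw 3.06. Releasing, then checking.

Call:
jog_arm:
  plan:
    - [0,0,0,0,0]
    - [0,0,0,0,0]
    - [0,0,0,0,0]
    - [0,0,0.5,0,0]
    - [0,0,1,0,0]
    - [0,0,1,0,0]

```text
time: 44.5
tool_pos: [0.5924, 0.301, 0.164]
tool_rot: [3.137, 0.011, 3.092]
contact_force: [0.8, -0.1, 1.3]
opening: 0.0459
grip_force: 0.0
```

Call:
jog_arm:
  plan:
    - [0,0,0.5,0,0.3]
    - [0,0,0.5,0,0.3]
    - [0,0,0.5,0,0.3]
    - [0,0,0.5,0,0.3]

```text
time: 44.9
tool_pos: [0.5887, 0.2996, 0.1961]
tool_rot: [-3.141, -0.002, 3.092]
contact_force: [-0.1, 0.2, -0.7]
opening: 0.0596
grip_force: 0.0
```

```bash
python3 dial.py 2>/dev/null; python3 -c "
from ins import *
locate([(.648,-.094),(.640,-.0125),(.634,.07)],.005,('scene',),.028)"
```

```text
t 44.95 tcp [0.5887 0.2995 0.1959] yaw 3.092 n 143 mid [0.5732 0.3001] index dir 3.054 axis perp offset mm 0.7
scene (0.648, -0.094) -> [ 0.648 -0.094] cost 0.65 at start 0.65
scene (0.64, -0.0125) -> [ 0.64  -0.012] cost 0.74 at start 0.74
scene (0.634, 0.07) -> [0.634 0.07 ] cost 0.61 at start 0.61
```

The dial reads 3.054 against a zero direction of 3.05–3.06, so it is at zero. Now moving the insulators to the tray, B first.

Call:
jog_arm:
  plan:
    - [0.19,-0.96,0,-0.5,0.3]
    - [0.19,-0.96,0,-0.5,0.3]
    - [0.19,-0.96,0,-0.5,0.3]
    - [0.19,-0.96,0,-0.5,0.3]
    - [0.19,-0.96,0,-0.5,0.3]
    - [0.19,-0.96,0,-0.5,0.3]

```text
time: 45.6
tool_pos: [0.6041, 0.2227, 0.1964]
tool_rot: [-3.14, -0.001, 2.302]
contact_force: [-0.2, 0.7, 0.4]
opening: 0.06
grip_force: 0.0
```

Call:
jog_arm:
  plan:
    - [0.19,-0.96,0,-0.47,0.3]
    - [0.19,-0.96,0,-0.47,0.3]
    - [0.19,-0.96,0,-0.47,0.3]
    - [0.19,-0.96,0,-0.47,0.3]
    - [0.19,-0.96,0,-0.47,0.3]
    - [0.19,-0.96,0,-0.47,0.3]

```text
time: 46.2
tool_pos: [0.6193, 0.1459, 0.1965]
tool_rot: [-3.14, 0.0, 1.567]
contact_force: [-0.0, -0.4, 0.0]
opening: 0.0596
grip_force: 0.0
```

Call:
jog_arm:
  plan:
    - [0.19,-0.96,0,0,0.3]
    - [0.19,-0.96,0,0,0.3]
    - [0.19,-0.96,-0.4,0,0.3]
    - [0.19,-0.96,-0.8,0,0.3]
    - [0.19,-0.96,-0.8,0,0.3]
    - [0.19,-0.96,-0.8,0,0.3]

```text
time: 46.8
tool_pos: [0.6347, 0.0695, 0.1334]
tool_rot: [-3.14, -0.0, 1.571]
contact_force: [0.4, -0.1, 0.1]
opening: 0.0595
grip_force: 0.0
```

```bash
python3 -c "
from h import *
s=readout.observe();c=cams.calibration('wrist');w=cams.read_camera('wrist');q=proj(c,(.634,.07,.091))
cv2.imwrite('pics/w20.png',w);print(s['tool_pos'],s['tool_rot'],q)
g=w.min(2);u,v=q.astype(int);r=g[v-8,max(0,u-70):u+70]>0;row=g[v-5,u-70:u+70].astype(int);d=np.diff(row);print(u,row[::5])"
```

```text
[0.63471541 0.06950343 0.13344387] [-3.14040146e+00 -1.30530525e-06  1.57084289e+00] [316.58810569 275.11234993]
316 [238 237 239 235 239 237 238 238 234 233 243 242 242 241 241 242 241 241
 242 231 172 140 156 221 222 223 230 237]
```

Call:
jog_arm:
  plan:
    - [0,0,-0.5,0,0.3]
    - [0,0,-0.95,0,0.3]
    - [0,0,-0.95,0,0.3]
    - [0,0,-0.95,0,0.3]
    - [0,0,-0.95,0,-1]
    - [0,0,-0.95,0,-1]
    - [0,0,-0.95,0,-1]
    - [0,0,-0.95,0,-1]
    - [0,0,-0.95,0,-1]

```text
time: 47.75
tool_pos: [0.6353, 0.0694, 0.0586]
tool_rot: [3.14, 0.0, 1.569]
contact_force: [-0.8, -0.3, 5.4]
opening: 0.0324
grip_force: 25.0
```

Call:
jog_arm:
  plan:
    - [0,0,0.3,0,-1]
    - [0,0,0.8,0,-1]
    - [0,0,1,0,-1]
    - [0,0,1,0,-1]

```text
time: 48.15
tool_pos: [0.6362, 0.0694, 0.1401]
tool_rot: [3.137, 0.0, 1.569]
contact_force: [0.4, 0.3, -4.5]
opening: 0.0328
grip_force: 25.0
```

Call:
jog_arm:
  plan:
    - [-0.43,-0.02,0,0,-1]
    - [-0.86,-0.04,0,0,-1]
    - [-0.86,-0.04,0,0,-1]

```text
time: 48.45
tool_pos: [0.5596, 0.0664, 0.1346]
tool_rot: [-3.131, -0.0, 1.569]
contact_force: [0.9, -0.5, -3.0]
opening: 0.0323
grip_force: 25.0
```

Call:
jog_arm:
  plan:
    - [-0.43,-0.02,0,0,-1]
    - [-0.86,-0.04,0,0,-1]
    - [-0.86,-0.04,0,0,-1]

```text
time: 48.75
tool_pos: [0.4918, 0.0631, 0.1355]
tool_rot: [-3.133, -0.0, 1.569]
contact_force: [0.7, 1.1, -3.1]
opening: 0.0326
grip_force: 25.0
```

Call:
jog_arm:
  plan:
    - [-0.43,-0.02,0,0,-1]
    - [-0.86,-0.04,0,0,-1]
    - [-0.86,-0.04,0,0,-1]
    - [-0.86,-0.04,0,0,-1]

```text
time: 49.15
tool_pos: [0.4286, 0.0597, 0.1371]
tool_rot: [-3.142, -0.0, 1.568]
contact_force: [0.8, 0.0, -3.7]
opening: 0.0326
grip_force: 25.0
```

Call:
jog_arm:
  plan:
    - [0,0,-0.4,0,-1]
    - [0,0,-0.8,0,-1]
    - [0,0,-0.94,0,-1]
    - [0,0,-0.97,0,-1]
    - [0,0,-0.97,0,-1]
    - [0,0,-0.97,0,-1]

```text
time: 49.75
tool_pos: [0.4298, 0.0597, 0.0597]
tool_rot: [3.141, 0.0, 1.568]
contact_force: [0.2, -0.8, -3.9]
opening: 0.0327
grip_force: 25.0
```

```bash
python3 -c "
from h import *
s=readout.observe();print(s['time'],s['tool_pos'],s['contact_force'])"
```

```text
49.75 [0.42975295 0.05970836 0.0596752 ] [ 0.17816353 -0.82646472 -3.89971767]
```

Call:
jog_arm:
  plan:
    - [0,0,0,0,0.3]
    - [0,0,0,0,0.3]
    - [0,0,0,0,0.3]
    - [0,0,0.4,0,0.3]
    - [0,0,1,0,0.3]
    - [0,0,1,0,0.3]

```text
time: 50.35
tool_pos: [0.4319, 0.0597, 0.145]
tool_rot: [3.131, 0.0, 1.569]
contact_force: [0.1, 0.5, 0.1]
opening: 0.0597
grip_force: 0.0
```

Call:
jog_arm:
  plan:
    - [0.44,-0.15,0,0,0.3]
    - [0.88,-0.3,0,0,0.3]
    - [0.88,-0.3,0,0,0.3]

```text
time: 50.65
tool_pos: [0.5027, 0.0343, 0.1401]
tool_rot: [3.137, 0.001, 1.567]
contact_force: [0.0, -0.6, -0.5]
opening: 0.0597
grip_force: 0.0
```

Call:
jog_arm:
  plan:
    - [0.44,-0.15,0,0,0.3]
    - [0.88,-0.3,0,0,0.3]
    - [0.88,-0.3,0,0,0.3]

```text
time: 50.95
tool_pos: [0.5722, 0.0104, 0.1394]
tool_rot: [3.139, 0.001, 1.567]
contact_force: [-0.3, 1.2, 0.2]
opening: 0.0597
grip_force: 0.0
```

Call:
jog_arm:
  plan:
    - [0.44,-0.15,0,0,0.3]
    - [0.88,-0.3,0,0,0.3]
    - [0.88,-0.3,0,0,0.3]
    - [0.88,-0.3,0,0,0.3]
    - [0.88,-0.3,0,0,0.3]

```text
time: 51.45
tool_pos: [0.6381, -0.0116, 0.1396]
tool_rot: [-3.14, -0.0, 1.569]
contact_force: [-0.6, -0.5, 0.1]
opening: 0.0595
grip_force: 0.0
```

```bash
python3 -c "
from ins import *
s=readout.observe();print(s['time'],s['tool_pos'],s['tool_rot'])
locate([(.648,-.094)],.005,('scene',),.028);locate([(.429,.060)],.006,('scene',),.028)"
```

```text
51.45 [ 0.63808049 -0.01155569  0.13964102] [-3.13978080e+00 -4.08231161e-04  1.56887514e+00]
scene (0.648, -0.094) -> [ 0.648 -0.094] cost 0.79 at start 0.79
scene (0.429, 0.06) -> [0.429 0.064] cost 0.63 at start 0.73
```

Call:
jog_arm:
  plan:
    - [0,0,-0.5,0,0.3]
    - [0,0,-1,0,0.3]
    - [0,0,-1,0,0.3]
    - [0,0,-1,0,0.3]
    - [0,0,-1,0,-1]
    - [0,0,-1,0,-1]
    - [0,0,-1,0,-1]
    - [0,0,-1,0,-1]
    - [0,0,-1,0,-1]

```text
time: 52.45
tool_pos: [0.6399, -0.0123, 0.0609]
tool_rot: [3.14, 0.0, 1.569]
contact_force: [-2.5, -0.1, 5.0]
opening: 0.0325
grip_force: 25.0
```

Call:
jog_arm:
  plan:
    - [0,0,0.3,0,-1]
    - [0,0,0.8,0,-1]
    - [0,0,1,0,-1]
    - [0,0,1,0,-1]

```text
time: 52.85
tool_pos: [0.6411, -0.0124, 0.1427]
tool_rot: [3.136, 0.001, 1.569]
contact_force: [1.1, 0.2, -1.8]
opening: 0.0327
grip_force: 25.0
```

Call:
jog_arm:
  plan:
    - [-0.43,-0.02,0,0,-1]
    - [-0.86,-0.03,0,0,-1]
    - [-0.86,-0.03,0,0,-1]

```text
time: 53.15
tool_pos: [0.5648, -0.014, 0.1372]
tool_rot: [-3.132, -0.001, 1.568]
contact_force: [-0.6, -0.0, -2.6]
opening: 0.0325
grip_force: 25.0
```

Call:
jog_arm:
  plan:
    - [-0.43,-0.02,0,0,-1]
    - [-0.86,-0.03,0,0,-1]
    - [-0.86,-0.03,0,0,-1]

```text
time: 53.45
tool_pos: [0.4969, -0.0164, 0.138]
tool_rot: [-3.134, -0.001, 1.568]
contact_force: [0.8, -1.0, -3.1]
opening: 0.0326
grip_force: 25.0
```

Call:
jog_arm:
  plan:
    - [-0.43,-0.02,0,0,-1]
    - [-0.86,-0.03,0,0,-1]
    - [-0.86,-0.03,0,0,-1]
    - [-0.86,-0.03,0,0,-1]

```text
time: 53.85
tool_pos: [0.4334, -0.0195, 0.1396]
tool_rot: [3.142, -0.0, 1.568]
contact_force: [1.9, -0.4, -3.1]
opening: 0.0322
grip_force: 25.0
```

Call:
jog_arm:
  plan:
    - [0,0,-0.4,0,-1]
    - [0,0,-0.8,0,-1]
    - [0,0,-0.94,0,-1]
    - [0,0,-0.97,0,-1]
    - [0,0,-0.97,0,-1]
    - [0,0,-0.97,0,-1]

```text
time: 54.45
tool_pos: [0.4345, -0.0196, 0.0621]
tool_rot: [3.141, 0.0, 1.569]
contact_force: [-0.8, 0.0, -1.2]
opening: 0.0326
grip_force: 25.0
```

Call:
jog_arm:
  plan:
    - [0,0,0,0,0.3]
    - [0,0,0,0,0.3]
    - [0,0,0,0,0.3]
    - [0,0,0.4,0,0.3]
    - [0,0,1,0,0.3]
    - [0,0,1,0,0.3]

```text
time: 55.05
tool_pos: [0.4366, -0.0201, 0.1474]
tool_rot: [3.131, 0.002, 1.569]
contact_force: [-0.1, 0.3, 0.1]
opening: 0.0596
grip_force: 0.0
```

Call:
jog_arm:
  plan:
    - [0.44,-0.15,0,0,0.3]
    - [0.89,-0.31,0,0,0.3]
    - [0.89,-0.31,0,0,0.3]

```text
time: 55.35
tool_pos: [0.5082, -0.0459, 0.1424]
tool_rot: [3.137, 0.001, 1.568]
contact_force: [-0.6, -0.0, -0.4]
opening: 0.0596
grip_force: 0.0
```

Call:
jog_arm:
  plan:
    - [0.44,-0.15,0,0,0.3]
    - [0.89,-0.31,0,0,0.3]
    - [0.89,-0.31,0,0,0.3]

```text
time: 55.65
tool_pos: [0.5785, -0.0705, 0.1416]
tool_rot: [3.139, 0.001, 1.568]
contact_force: [0.7, -0.5, -0.6]
opening: 0.0597
grip_force: 0.0
```

Call:
jog_arm:
  plan:
    - [0.44,-0.15,0,0,0.3]
    - [0.89,-0.31,0,0,0.3]
    - [0.89,-0.31,0,0,0.3]
    - [0.89,-0.31,0,0,0.3]
    - [0.89,-0.31,0,0,0.3]

```text
time: 56.15
tool_pos: [0.6455, -0.0932, 0.142]
tool_rot: [-3.14, -0.001, 1.569]
contact_force: [-0.1, 0.8, 0.2]
opening: 0.0595
grip_force: 0.0
```

```bash
python3 -c "
from ins import *
s=readout.observe();print(s['time'],s['tool_pos'],s['tool_rot'])
c=cams.calibration('wrist');w=cams.read_camera('wrist');q=proj(c,(.648,-.094,.091));u,v=q.astype(int);print(q,w.min(2)[v-5,u-70:u+70:5])
locate([(.434,-.0195),(.429,.060)],.006,('scene',),.02)"
```

```text
56.15 [ 0.64546227 -0.09322657  0.14203705] [-3.13996211e+00 -5.25648874e-04  1.56873914e+00]
[322.31878411 271.40320174] [239 236 240 237 237 238 239 235 238 199 238 238 237 237 237 237 237 237
 237 222 150 160 236 237 235 235 236 236]
scene (0.434, -0.0195) -> [ 0.434 -0.024] cost 0.55 at start 0.58
scene (0.429, 0.06) -> [0.429 0.064] cost 0.65 at start 0.76
```

Call:
jog_arm:
  plan:
    - [0.01,0,-0.5,0,0.3]
    - [0.01,0,-1,0,0.3]
    - [0.01,0,-1,0,0.3]
    - [0.01,0,-1,0,0.3]
    - [0.01,0,-1,0,-1]
    - [0.01,0,-1,0,-1]
    - [0.01,0,-1,0,-1]
    - [0.01,0,-1,0,-1]
    - [0.01,0,-1,0,-1]

```text
time: 57.15
tool_pos: [0.6484, -0.094, 0.0634]
tool_rot: [3.139, 0.001, 1.569]
contact_force: [1.8, -0.7, 4.5]
opening: 0.0324
grip_force: 25.0
```

Call:
jog_arm:
  plan:
    - [0,0,0.3,0,-1]
    - [0,0,0.8,0,-1]
    - [0,0,1,0,-1]
    - [0,0,1,0,-1]

```text
time: 57.55
tool_pos: [0.6489, -0.0942, 0.145]
tool_rot: [3.137, 0.001, 1.569]
contact_force: [0.4, -0.3, -4.2]
opening: 0.0327
grip_force: 24.9
```

Call:
jog_arm:
  plan:
    - [-0.43,-0.01,0,0,-1]
    - [-0.86,-0.02,0,0,-1]
    - [-0.86,-0.02,0,0,-1]

```text
time: 57.85
tool_pos: [0.5728, -0.0945, 0.1394]
tool_rot: [-3.132, -0.003, 1.568]
contact_force: [-0.2, 0.8, -2.4]
opening: 0.0326
grip_force: 25.0
```

Call:
jog_arm:
  plan:
    - [-0.43,-0.01,0,0,-1]
    - [-0.86,-0.02,0,0,-1]
    - [-0.86,-0.02,0,0,-1]

```text
time: 58.15
tool_pos: [0.505, -0.0961, 0.1403]
tool_rot: [-3.134, -0.002, 1.568]
contact_force: [-0.3, 0.5, -2.1]
opening: 0.0322
grip_force: 25.0
```

Call:
jog_arm:
  plan:
    - [-0.43,-0.01,0,0,-1]
    - [-0.86,-0.02,0,0,-1]
    - [-0.86,-0.02,0,0,-1]
    - [-0.86,-0.02,0,0,-1]

```text
time: 58.55
tool_pos: [0.4413, -0.0987, 0.1419]
tool_rot: [-3.141, -0.0, 1.568]
contact_force: [0.7, -0.2, -2.1]
opening: 0.0325
grip_force: 25.0
```

Call:
jog_arm:
  plan:
    - [0,0,-0.4,0,-1]
    - [0,0,-0.8,0,-1]
    - [0,0,-0.94,0,-1]
    - [0,0,-0.97,0,-1]
    - [0,0,-0.97,0,-1]
    - [0,0,-0.97,0,-1]

```text
time: 59.15
tool_pos: [0.4424, -0.0988, 0.0645]
tool_rot: [3.141, 0.0, 1.569]
contact_force: [0.5, -0.3, -2.8]
opening: 0.0325
grip_force: 25.0
```

Now release, rise and back away, then take the final look.

Call:
jog_arm:
  plan:
    - [0,0,0,0,0.3]
    - [0,0,0,0,0.3]
    - [0,0,0,0,0.3]
    - [0,0,0.4,0,0.3]
    - [0,0,1,0,0.3]
    - [0,0,1,0,0.3]

```text
time: 59.75
tool_pos: [0.4445, -0.0999, 0.15]
tool_rot: [3.131, 0.004, 1.569]
contact_force: [0.9, -0.1, 0.3]
opening: 0.0597
grip_force: 0.0
```

Call:
jog_arm:
  plan:
    - [0,-0.4,0.8,0,0.3]
    - [0,-1,1,0,0.3]
    - [0,-1,1,0,0.3]
    - [0,-1,1,0,0.3]

```text
time: 60.15
tool_pos: [0.4417, -0.1807, 0.2256]
tool_rot: [3.139, 0.002, 1.566]
contact_force: [0.1, -0.4, -0.9]
opening: 0.0598
grip_force: 0.0
```

Call:
jog_arm:
  plan:
    - [0,-0.5,0,0,0.3]
    - [0,-1,0,0,0.3]
    - [0,-1,0,0,0.3]
    - [0,-1,0,0,0.3]
    - [0,-1,0,0,0.3]
    - [0,-1,0,0,0.3]

```text
time: 60.75
tool_pos: [0.4412, -0.2572, 0.2244]
tool_rot: [-3.141, -0.001, 1.57]
contact_force: [-0.7, -0.1, -0.1]
opening: 0.0595
grip_force: 0.0
```

```bash
python3 -c "
from ins import *
s=readout.observe();print(s['time'],s['tool_pos'])
T=[(.441,-.099),(.434,-.0195),(.429,.060)]
locate(T,.006,('scene',),.02)
b=cams.read_camera('scene');cv2.imwrite('pics/scF.png',b)
a=cv2.resize(b[185:295,285:445],(800,550),interpolation=cv2.INTER_CUBIC)
c=cv2.resize(b[130:410,140:540],(400,280))
cv2.imwrite('pics/cF.png',np.vstack([cv2.resize(a,(480,330)),np.hstack([c,np.zeros((280,80,3),np.uint8)])])[:600])"
```

```text
60.75 [ 0.44122542 -0.25716952  0.22435889]
scene (0.441, -0.099) -> [ 0.441 -0.099] cost 0.37 at start 0.37
scene (0.434, -0.0195) -> [ 0.434 -0.024] cost 0.59 at start 0.62
scene (0.429, 0.06) -> [0.429 0.064] cost 0.63 at start 0.73
```

View pics/cF.png

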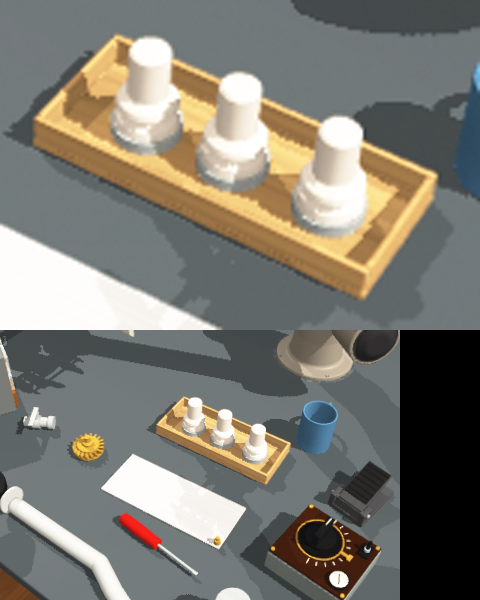

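The picture shows all three insulators upright in the tray, at crop positions (148,95), (236,130) and (332,175). The dial is at zero, the pedal is up, and the other items are unmoved. Handing in.

```bash
python3 -c "
from cell import ticket
print(ticket.hand_in())"
```

```text
the job is handed in; nothing more can be done
None
```

The job is handed in (no verdict came back): I set the dial to the marker, held the pedal at its stop for over two seconds, let it up, turned the dial back to zero, and stood all three insulators upright in the tray; one got knocked aside on the plate, and I put it back before the test.

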